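# Turn the full tote about and stack the empty one on it

## Robot

A 7-joint arm with a two-finger parallel gripper is mounted at the origin on the work surface. World frame = base frame: x ahead of the robot, y to its left, z up, the work surface at z = 0. Lengths are in m, angles in rad, forces in N, time in s.
With the tool pointing down it reaches from about 0.4 to 0.85 m from the base axis. Payload 10.4 kg.
Tool frame: the origin (TCP) lies between the finger pads; the fingertips stand 22 mm ahead of it and the grasp point (between the pads) lies 3 mm ahead of it (ctrl.finger_overhang is the distance from the TCP to the fingertips, in m); z points along the fingers, y is the direction in which the jaws open and shut (so a half turn about z gives the same grasp; the last joint's range is limited). The gripper opens to 87 mm and grips with 3 to 60 N. Pads are 19 mm wide; open, the fingers measure 117 mm over their backs; the gripper's body (75 mm by 190 mm) begins 51 mm behind the grasp point.
Start: joints at [1.167, 0.332, -0.065, 1.46, 0.022, 1.35, -0.088], TCP at [0.232, -0.58, 0.245] pointing down, gripper open.
Joint ranges: [-2.6, 2.6], [-0.5, 2.12], [-1.47, 1.34], [0.16, 2.42], [-1.27, 4.41], [0.06, 2.06], [-2.6, 2.6]. Speed limits (rad/s): [2.22, 2.22, 2.79, 2.79, 3.14, 3.14, 3.14].

## Interface

Orientations are given as a rotation vector (axis times angle).
In Python, from cell import ctrl gives the robot as it stands. The module is installed in compiled form; this text tells all that it offers.
- The arm moves only by the tool move_arm, never from a script. Its arguments are lists of equal length, an entry for each row: "translation": the shift along the tool's x, y, z in mm, a list of three; "twist": the turn about the tool's z in degrees; "claw": the finger opening in mm, from 0 to 87. A call has 1 to 5 rows; each row is the pose to reach, as a shift and turn from the pose commanded when the call began, along the tool's axes at that moment; what a row does not reach only later rows make up. A row lasts 1/10 s, in which the tool goes at most 50 mm and 8.59 degrees, less where a joint would pass 70% of its speed; a pose out of reach is approached as far as the arm can. A call with a gripper value outside its range is refused whole. The fingers move at their own pace and stop on an object; "newtons" is the grip in N (left out, the last holds). Time passes only in rows, so rows that repeat a pose let the fingers close. It gives the time, the measured TCP pose, the force and the opening at its end, in the units of the state.
- ctrl.sense(): the state, without advancing time (a new reading comes with each control period).
- ctrl.grab_frame(name): name is "scene" or "top"; returns (picture, depth): 420x560x3 uint8, red, green, blue; 420x560 float32, m along the optical axis (not along the pixel's ray), 0 where there is no reading.
- ctrl.calibration(name): a dict with "mtx" (3x3 intrinsics, pixels), "R" (3x3) and "t" (3): a world point X has camera coordinates R X + t. Camera axes: x right, y down, z forward; pixel columns grow to the right and rows downward; lengths in m; the calibration is good to about 2 mm. A picture is of the moment at which its call begins. calibration takes no time and is no camera call.
- ctrl.finish_job(): hands the job in, once; it reports no verdict.
The state is a dict: "clock": time; "q": joint angles; "qvel": joint speeds; "joint_efforts": joint torques, N m; "position": TCP position; "orientation": TCP orientation; "force": force on the tool from outside, world axes, zero at the start; "torque": the same for the moment, N m; "width": finger opening in m.
Only numpy, scipy, OpenCV 4.12 (cv2) and the standard library are available. Lean on these libraries where they do the work, as an engineer would, in place of code of your own. Each camera call takes 0.05 s, during which the arm holds its last target.

## Task

The blue tote full of bearing housings was put down back to front: without lifting it off the bench, push it round half a turn so that its yellow card side faces the robot, then slide it back until its plain side is flush against the grey steel rail. Then set the grey empty tote squarely on top so that it stacks on the blue one's rim instead of nesting down onto the housings (card sides opposite ways), and lastly stand the one housing left on the bench upright in the grey tote. Keep the packed housings standing in the blue tote, leave the oil can, tools and gauge case where they are, and let go of everything.

Things in the scene. Friction and masses are not known exactly. Their poses are not given: they have to be found in the camera images.
- full_tote: Blue stack-nest tote, 160 (x) x 196 (y) x 75 high over all, 0.25 kg, with four housings in it (0.81 kg in all, give or take a fifth; their tops are 46 above the bench, the rim 75). Origin: centre of its underside, z up; the card side looks to -x. Inside at the rim 116 (x) x 176 (y). Starts before the rail, on the robot's left or right, card side roughly towards the rail.
- empty_tote: Grey empty tote, about 0.25 kg, same shape and axes as the blue one, on the other side, card side also roughly to the rail; 4 thick floor. Totes with card sides alike nest, one dropping into the other; with card sides opposite, the upper one's rib feet (8 above its underside) stand on the lower one's rim, its origin 67 above the lower one's, with about 6 of sideways play each way.
- full_tote_card (a point): Middle of the card side's rim (x = -63, y = 0, z = 75 of the blue tote), marked by a yellow strip 88 long on the rim and a blank white card below it. This side's two hollow ribs stand wide apart, centres at y = -69 and +69; each stands out to x = -80 and is inside a channel 28 wide and 17 deep at the rim. Pushed near one end, the tote swings about a point some 50 to 80 beyond its centre.
- full_tote_back (a point): Middle of the plain side's rim (x = +63, y = 0, z = 75 of the blue tote). This side's two ribs, of the same form, stand close together at y = -40 and +40. Between and beside the ribs the wall's top is a vertical skirt 10 thick (x 58 to 68) and 22 deep, to be gripped, or pushed from inside or outside; below it the walls lean in to a floor 97 x 157 inside. It slides at 2 to 4 N.
- empty_tote_card (a point): Middle of the card side's rim (x = -63, y = 0, z = 75 of the grey tote), marked by a yellow strip 88 long on the rim and a blank white card below it. This side's two hollow ribs stand wide apart, centres at y = -69 and +69; each stands out to x = -80 and is inside a channel 28 wide and 17 deep at the rim.
- empty_tote_back (a point): Middle of the plain side's rim (x = +63, y = 0, z = 75 of the grey tote). This side's two ribs, of the same form, stand close together at y = -40 and +40. Between the ribs the rim is a vertical skirt 10 thick and 22 deep; 47 is free between the ribs' outsides for a finger. The flat ends have the same skirt (y 88 to 98).
- rail: Grey angle-iron rail bolted across the bench beyond the totes, 1000 long (y), 65 high. Origin: middle of the lower edge of its front face; its front face is the plane x = 0, -x points towards the robot. A tote flush against it has its origin at x = -80.
- rail_mid (a point): Middle of the top edge of the rail's front face, 65 above the bench.
- last_housing: The housing left on the bench, standing on its foot in the open between the totes: a milled aluminium pillow-block housing, mass about 0.14 kg: foot 64 (x) x 40 (y) x 12 high, on it a block 44 (x) x 40 (y) up to a height of 42, with a dark bore through it along y. Origin: centre of its underside, z up. Long side roughly towards the rail.
- packed0: One of the four housings packed in the blue tote in two rows of two, standing on the tote's floor: a milled aluminium pillow-block housing, mass about 0.14 kg: foot 64 (x) x 40 (y) x 12 high, on it a block 44 (x) x 40 (y) up to a height of 42, with a dark bore through it along y. Origin: centre of its underside, z up. Not to be handled.
- packed1: One of the four housings packed in the blue tote in two rows of two, standing on the tote's floor: a milled aluminium pillow-block housing, mass about 0.14 kg: foot 64 (x) x 40 (y) x 12 high, on it a block 44 (x) x 40 (y) up to a height of 42, with a dark bore through it along y. Origin: centre of its underside, z up. Not to be handled.
- packed2: One of the four housings packed in the blue tote in two rows of two, standing on the tote's floor: a milled aluminium pillow-block housing, mass about 0.14 kg: foot 64 (x) x 40 (y) x 12 high, on it a block 44 (x) x 40 (y) up to a height of 42, with a dark bore through it along y. Origin: centre of its underside, z up. Not to be handled.
- packed3: One of the four housings packed in the blue tote in two rows of two, standing on the tote's floor: a milled aluminium pillow-block housing, mass about 0.14 kg: foot 64 (x) x 40 (y) x 12 high, on it a block 44 (x) x 40 (y) up to a height of 42, with a dark bore through it along y. Origin: centre of its underside, z up. Not to be handled.
- oil_can: Bystander: red pump oil can, 80 across, 135 high, far to the robot's right. Origin: centre of its underside.
- hammer: Bystander: hammer, 260 long, lying far to the robot's left. Origin: under its middle.
- gauge_case: Bystander: flat dark wooden gauge case, 90 x 180 x 26, far to the robot's left. Origin: centre of its underside.
- wrench: Bystander: spanner, 160 long, lying flat between the totes near the rail, pointing roughly to it. Origin: under its middle.
Things that resemble listed ones, but are neither listed nor needed, are in the scene too. What is shaped like the last_housing but green or red is not meant.

How it is judged:
On the way, in this order (a step that is already met when the one before it is completed fails the run):
1. the blue tote has been turned about on the bench: card side to the robot, within 20 degrees of square to the rail (angle between the x axis of full_tote and the x axis of rail, either way round below 0.35 rad and x of rail_mid in the frame of full_tote above 0 m).
2. the blue tote stands flush against the rail, card side to the robot (angle between the x axis of full_tote and the x axis of rail, either way round below 0.06 rad and x of full_tote in the frame of rail above -0.087 m and x of rail_mid in the frame of full_tote above 0.03 m and height (world z) of full_tote below 0.006 m and angle between full_tote's own z axis and vertical below 0.04 rad), for 0.2 s.
3. the grey tote stands stacked on the blue one's rim (z of empty_tote in the frame of full_tote between 0.062 and 0.073 m and x of empty_tote in the frame of full_tote between -0.013 and 0.013 m and y of empty_tote in the frame of full_tote between -0.013 and 0.013 m and angle between the x axis of empty_tote and the x axis of full_tote, either way round below 0.12 rad and angle between the z axis of empty_tote and the z axis of full_tote, either way round below 0.05 rad), for 0.3 s.
At the end, for the whole second after the job is handed in: Blue tote on the bench, card side to the robot, within 7 mm and 3.4 deg of flush with the rail, its housings standing in it; grey tote level on its rim the opposite way (origin 62-73 mm higher, within 13 mm and 7 deg); last housing upright on its floor; all at rest (all of step 2 and all of step 3 and z of last_housing in the frame of empty_tote between -0.001 and 0.012 m and x of last_housing in the frame of empty_tote between -0.055 and 0.055 m and y of last_housing in the frame of empty_tote between -0.085 and 0.085 m and angle between each of last_housing, packed0, packed1, packed2, packed3's own z axis and vertical below 0.15 rad and z of packed0 in the frame of full_tote between -0.001 and 0.012 m and z of packed1 in the frame of full_tote between -0.001 and 0.012 m and z of packed2 in the frame of full_tote between -0.001 and 0.012 m and z of packed3 in the frame of full_tote between -0.001 and 0.012 m and linear speed of each of full_tote, empty_tote, last_housing below 0.01 m/s); the robot touches nothing.
It fails at once if the blue tote is lifted off the bench (by 20 mm) (height (world z) of full_tote above 0.02 m).
It fails at once if the oil can, a tool or the gauge case is shifted by more than 30 mm (distance of any of oil_can, hammer, gauge_case, wrench from where it was at the start of the episode above 0.03 m).
It also fails if it takes over 72 s, if anything falls off the work surface, if the arm or the gripper's body presses on something with over 40 N, if the wrist force passes 120 N, or if a joint passes its speed limit or range.

## Working session

There is one attempt and no reset: what is moved stays moved. The work goes in short steps, Python scripts to look and compute and a tool call to move; the robot and the scene stay as the last step left them, time stands still between calls to the robot, and variables do not carry over. Pictures are saved under pics/ and viewed, and the job is handed in when it is done.

Besides the shell and the picture viewer there is one more tool, called after ">>>" by a JSON object that holds its "name" and its "arguments". move_arm: Moves the arm, as the interface text tells. Its arguments: {"type":"object","properties":{"translation":{"type":"array"},"twist":{"type":"array"},"claw":{"type":"array"},"newtons":{"type":"number"}},"required":["translation","twist","claw"]}

```bash
mkdir -p pics; ls
python3 - <<'E'
from cell import ctrl
import cv2,numpy as np
s=ctrl.sense();print({k:np.round(v,3) for k,v in s.items()})
for n in ("scene","top"):
    p,d=ctrl.grab_frame(n); cv2.imwrite(f"pics/{n}0.png",p[:,:,::-1]); np.save(f"pics/{n}0_d.npy",d)
    c=ctrl.calibration(n);print(n,np.round(c["mtx"],1).tolist(),np.round(c["R"],3).tolist(),np.round(c["t"],3))
    print("cam pos",-c["R"].T@c["t"])
print(ctrl.finger_overhang)
E
```

```text
pics
{'clock': np.float64(0.0), 'q': array([ 1.167,  0.333, -0.065,  1.461,  0.022,  1.35 , -0.089]), 'qvel': array([-0.001, -0.001,  0.001,  0.   , -0.002, -0.   ,  0.   ]), 'joint_efforts': array([ 0.0000e+00, -6.2325e+01,  2.5000e-02, -3.8989e+01, -6.1000e-02,
        4.0000e-02,  0.0000e+00]), 'position': array([ 0.232, -0.58 ,  0.244]), 'orientation': array([-3.083, -0.594,  0.   ]), 'force': array([0.27 , 0.043, 0.992]), 'torque': array([ 0.034,  0.043, -0.036]), 'width': np.float64(0.087)}
scene [[390.1, 0.0, 276.8], [0.0, 390.1, 212.3], [0.0, 0.0, 1.0]] [[0.681, 0.732, -0.018], [0.498, -0.481, -0.721], [-0.537, 0.482, -0.692]] [-0.394 -0.205  1.535]
cam pos [ 1.19403455 -0.55066498  0.90753108]
top [[402.5, 0.0, 287.2], [0.0, 402.5, 213.8], [0.0, 0.0, 1.0]] [[-0.026, -1.0, 0.007], [-0.974, 0.023, -0.226], [0.225, -0.013, -0.974]] [0.018 0.564 1.472]
cam pos [0.21770206 0.02367347 1.56144908]
0.022
```

View pics/scene0.png

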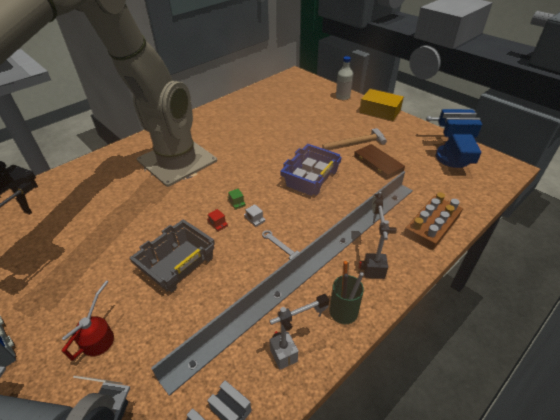

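View pics/top0.png

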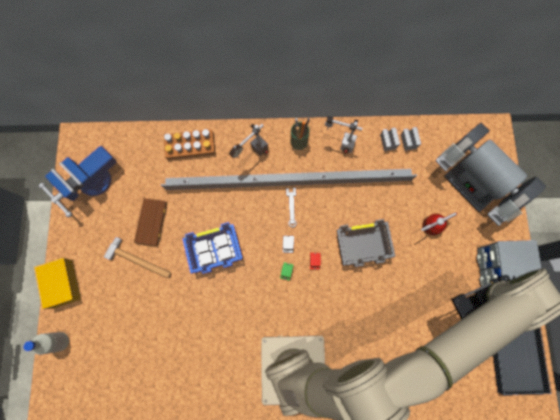

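```bash
cat > h.py <<'E'
from cell import ctrl
import cv2,numpy as np
def ray(n,uv,z):
    c=ctrl.calibration(n);uv=np.atleast_2d(np.asarray(uv,float))
    d=np.c_[uv,np.ones(len(uv))]@np.linalg.inv(c["mtx"]).T@c["R"]
    o=-c["R"].T@c["t"]; return o+d*((z-o[2])/d[:,2])[:,None]
def cloud(n,dep):
    c=ctrl.calibration(n);v,u=np.mgrid[:dep.shape[0],:dep.shape[1]]
    P=np.dstack([u,v,np.ones_like(u)])@np.linalg.inv(c["mtx"]).T*dep[...,None]
    return (P-c["t"])@c["R"]
def proj(n,X):
    c=ctrl.calibration(n);p=(np.atleast_2d(X)@c["R"].T+c["t"])@c["mtx"].T;return p[:,:2]/p[:,2:]
def crop(n,p,box,k,name):
    x0,y0,x1,y1=box; cv2.imwrite("pics/"+name,cv2.resize(p[y0:y1,x0:x1,::-1],None,fx=k,fy=k,interpolation=cv2.INTER_CUBIC))
E
python3 - <<'E'
from h import *
p=cv2.imread("pics/top0.png")[:,:,::-1]; crop("top",p,(160,160,430,290),2.9,"c0.png")
p=cv2.imread("pics/scene0.png")[:,:,::-1]; crop("scene",p,(120,130,360,300),3.2,"c1.png")
d=np.load("pics/top0_d.npy");P=cloud("top",d)
for uv in [(300,200),(330,250),(208,230),(365,227),(288,241),(250,180),(350,178),(205,250),(390,245),(212,250)]:
    print(uv,P[uv[1],uv[0]].round(4))
E
```

```text
(300, 200) [ 0.6341 -0.0494  0.002 ]
(330, 250) [ 0.4294 -0.1594  0.0047]
(208, 230) [0.5059 0.3023 0.0782]
(365, 227) [ 0.5044 -0.2883  0.0707]
(288, 241) [0.4626 0.0036 0.0428]
(250, 180) [0.7001 0.1448 0.0719]
(350, 178) [ 0.704  -0.2458  0.0571]
(205, 250) [0.4361 0.319  0.0417]
(390, 245) [ 0.4331 -0.3762  0.0745]
(212, 250) [0.4409 0.2993 0.0034]
```

View pics/c0.png

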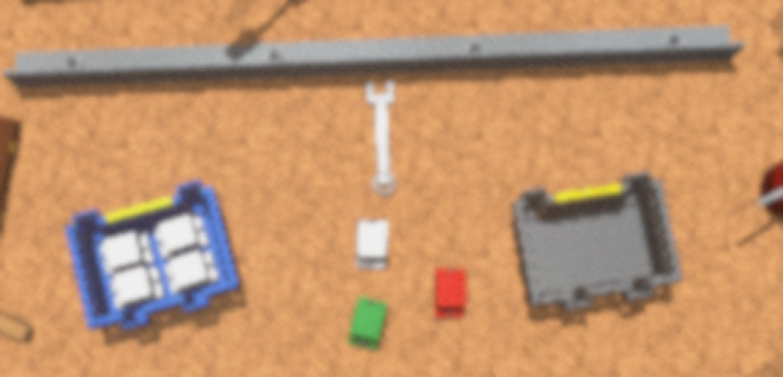

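View pics/c1.png

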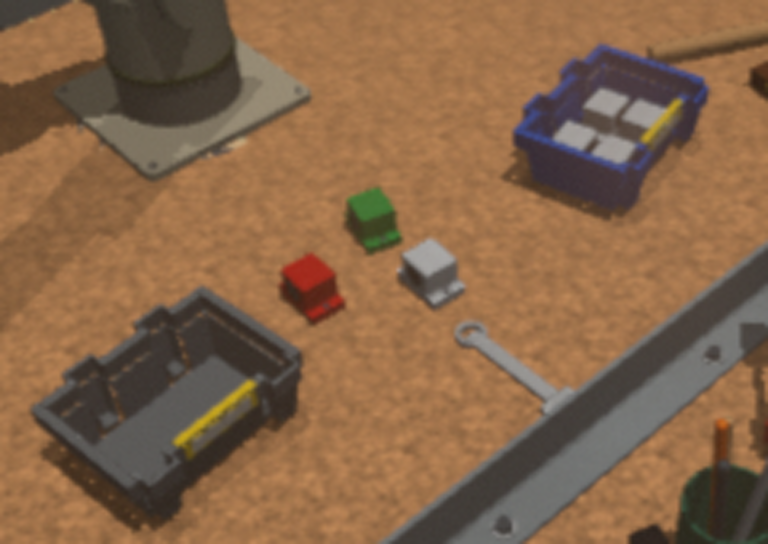

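```bash
cat >> h.py <<'E'
def rimrect(n,img,dep,box,zlo,zhi,zr,sel=None):
    P=cloud(n,dep);m=(P[...,2]>zlo)&(P[...,2]<zhi)
    b=np.zeros_like(m);b[box[1]:box[3],box[0]:box[2]]=1;m&=b
    if sel is not None:m&=sel
    v,u=np.nonzero(m);X=ray(n,np.c_[u,v],zr)[:,:2]
    return X,cv2.minAreaRect(X.astype(np.float32))
E
python3 - <<'E'
from h import *
img=cv2.imread("pics/top0.png")[:,:,::-1];dep=np.load("pics/top0_d.npy");hsv=cv2.cvtColor(np.ascontiguousarray(img),cv2.COLOR_RGB2HSV)
P=cloud("top",dep)
Y=(hsv[...,0]>24)&(hsv[...,0]<36)&(hsv[...,1]>170)&(hsv[...,2]>140)
for nm,box in (("blue",(175,210,250,280)),("grey",(330,210,400,275))):
    for lo,hi in ((.05,.1),(.06,.1)):
        X,r=rimrect("top",img,dep,box,lo,hi,.075);print(nm,lo,r,len(X))
    b=np.zeros(Y.shape,bool);b[box[1]:box[3],box[0]:box[2]]=1
    v,u=np.nonzero(Y&b);W=ray("top",np.c_[u,v],.075)[:,:2];r=cv2.minAreaRect(W.astype(np.float32))
    vx=cv2.fitLine(W.astype(np.float32),cv2.DIST_L2,0,.01,.01).ravel();print(" strip",W.mean(0),r,"line ang",np.degrees(np.arctan2(vx[1],vx[0])))
# rail: depth top front edge; first pixel col-wise with z>0.05
m=(P[...,2]>.05)&(P[...,0]>.6)&(P[...,0]<.78)
pts=[]
for u in list(range(175,240))+list(range(262,325))+list(range(360,405)):
    v=np.nonzero(m[:,u])[0]
    if len(v): pts.append((u,v.max()+.5))
R=ray("top",pts,.065)[:,:2];l=cv2.fitLine(R.astype(np.float32),cv2.DIST_HUBER,0,.001,.001).ravel();print("rail line",l,"x at y=.3,0:",[l[2]+(yy-l[3])*l[0]/l[1] for yy in(.3,0)],"ang",np.degrees(np.arctan2(l[0],l[1])))
# housing
for nm,box in (("white",(278,230,298,255)),):
    s=P[box[1]:box[3],box[0]:box[2]]
    X,r=rimrect("top",img,dep,box,.03,.06,.042);print(nm,r)
    W=(hsv[...,1]<90)&(hsv[...,2]>70);b=np.zeros(Y.shape,bool);b[box[1]:box[3],box[0]:box[2]]=1
    v,u=np.nonzero(W&b);print(cv2.minAreaRect(ray("top",np.c_[u,v],.02)[:,:2].astype(np.float32)))
for uv in [(168,274),(140,258),(165,210),(160,242)]: print(uv,ray("top",uv,.01).round(3))
crop("top",img,(265,190,325,285),6,"c2.png")
E
```

```text
blue 0.05 ((0.4385884404182434, 0.28603091835975647), (0.16181039810180664, 0.1968805342912674), 14.768927574157715) 707
blue 0.06 ((0.4385879337787628, 0.28613680601119995), (0.16181986033916473, 0.1966242641210556), 14.744588851928711) 536
 strip [0.49727807 0.31576451] ((0.4980989396572113, 0.31222569942474365), (0.0046545835211873055, 0.04218979552388191), 13.032715797424316) line ang -76.417725
grey 0.05 ((0.4449227452278137, -0.2856646180152893), (0.16098055243492126, 0.19878725707530975), 7.613761901855469) 681
grey 0.06 ((0.4452342987060547, -0.2858006954193115), (0.16039910912513733, 0.1984349936246872), 7.6137614250183105) 551
 strip [ 0.50696388 -0.27743   ] ((0.5069328546524048, -0.27648845314979553), (0.010257948189973831, 0.0775701180100441), 6.839353561401367) line ang -83.31062
rail line [ 0.01625891 -0.9998678   0.69355613  0.0280006 ] x at y=.3,0: [np.float32(0.6891331), np.float32(0.69401145)] ang 179.06839
white ((0.45705944299697876, 0.003674667328596115), (0.03822430968284607, 0.042346514761447906), 88.58759307861328)
((0.45671623945236206, 0.003468673676252365), (0.04651365056633949, 0.06631679087877274), 88.58350372314453)
(168, 274) [[0.352 0.464 0.01 ]]
(140, 258) [[0.416 0.574 0.01 ]]
(165, 210) [[0.604 0.486 0.01 ]]
(160, 242) [[0.476 0.5   0.01 ]]
```

View pics/c2.png

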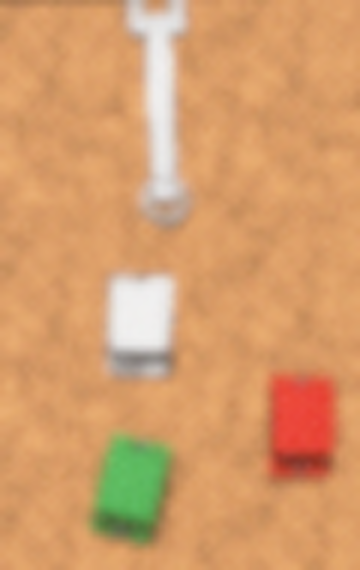

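```bash
cat >> h.py <<'E'
from scipy.spatial.transform import Rotation as Ro
def pose():
    s=ctrl.sense();M=Ro.from_rotvec(s["orientation"]).as_matrix();return s,np.array(s["position"]),M
def to(x,y,z,psi,n=None):
    """rows in tool axes from now to target, straight"""
    s,p,M=pose();yaw=np.degrees(np.arctan2(M[1,0],M[0,0]))
    d=M.T@(np.array([x,y,z])-p)*1000;tw=-((psi-yaw+180)%360-180)
    print("t",round(float(s["clock"]),2),"pos",p.round(4),"yaw",yaw.round(1),"F",np.round(s["force"],1),"w",round(float(s["width"])*1000,1))
    print("shift",d.round(1),"twist",tw.round(2),"dist",np.linalg.norm(d).round(0))
def arc(c,r,a0,yaw_off,steps,z):
    """TCP at c+r*(cos a,sin a), yaw=a+yaw_off, for a in steps; in tool axes now"""
    s,p,M=pose();yaw=np.degrees(np.arctan2(M[1,0],M[0,0]))
    for a in steps:
        q=np.array([c[0]+r*np.cos(np.radians(a)),c[1]+r*np.sin(np.radians(a)),z])
        print((M.T@(q-p)*1000).round(1).tolist(),round(float(-((a+yaw_off-yaw+180)%360-180)),1))
E
python3 - <<'E'
from h import *
to(.45,-.1,.2,14.75)
to(.462,.196,.15,14.75)
E
```

```text
t 0.1 pos [ 0.2321 -0.58    0.2438] yaw 21.8 F [-0.4  0.5  0.3] w 86.9
shift [ 380.6 -364.6   44.3] twist 7.07 dist 529.0
t 0.1 pos [ 0.2321 -0.58    0.2438] yaw 21.8 F [-0.4  0.5  0.3] w 86.9
shift [ 501.8 -634.8   94.6] twist 7.07 dist 815.0
```

>>> {"name": "move_arm", "arguments": {"translation": [[32, -31, 4], [66, -63, 8], [100, -95, 12], [133, -127, 15], [166, -159, 19]], "twist": [1, 2, 3, 5, 7], "claw": [35, 35, 35, 35, 35]}}

```text
clock: 0.6
position: [0.3277, -0.369, 0.2253]
orientation: [3.116, 0.403, -0.0]
force: [0.6, -0.2, 0.2]
width: 0.0551
```

>>> {"name": "move_arm", "arguments": {"translation": [[33, -31, 4], [66, -63, 8], [99, -95, 12], [132, -127, 16], [165, -160, 20]], "twist": [0, 0, 0, 0, 0], "claw": [35, 35, 35, 35, 35]}}

```text
clock: 1.1
position: [0.4463, -0.1724, 0.2053]
orientation: [3.115, 0.405, -0.0]
force: [0.5, -0.8, -0.1]
width: 0.035
```

Run:
```python
from h import *
to(.462,.196,.15,14.75)
print(ctrl.sense()["q"].round(2))
```

```text
t 1.1 pos [ 0.4463 -0.1724  0.2053] yaw 14.8 F [ 0.5 -0.8 -0.1] w 35.0
shift [ 109.3 -352.2   55.2] twist 0.05 dist 373.0
[ 0.7   0.06 -0.44  1.87  0.03  1.22 -1.06]
```

>>> {"name": "move_arm", "arguments": {"translation": [[12, -44, 4], [26, -88, 8], [40, -132, 14], [54, -176, 20], [68, -220, 26]], "twist": [0, 0, 0, 0, 0], "claw": [35, 35, 35, 35, 35]}}

```text
clock: 1.6
position: [0.455, 0.0577, 0.1793]
orientation: [3.115, 0.405, 0.0]
force: [1.9, 0.7, 0.4]
width: 0.0352
```

>>> {"name": "move_arm", "arguments": {"translation": [[14, -44, 9], [27, -88, 18], [41, -132, 29], [41, -132, 29]], "twist": [0, 0, 0, 0], "claw": [35, 35, 35, 35]}}

```text
clock: 2.0
position: [0.4591, 0.2005, 0.1494]
orientation: [-3.11, -0.418, 0.003]
force: [-0.1, 0.4, 0.7]
width: 0.035
```

Run:
```python
from h import *
to(.462,.196,.077,14.75)
print(ctrl.sense()["q"].round(2))
p,d=ctrl.grab_frame("scene");crop("scene",p,(220,110,380,230),5,"s1.png")
```

```text
t 2.0 pos [0.4591 0.2005 0.1494] yaw 15.3 F [-0.1  0.4  0.7] w 35.0
shift [ 1.7  5.3 72.4] twist 0.54 dist 73.0
[ 0.22  0.22 -0.79  1.87  0.17  1.12 -1.94]
```

View pics/s1.png

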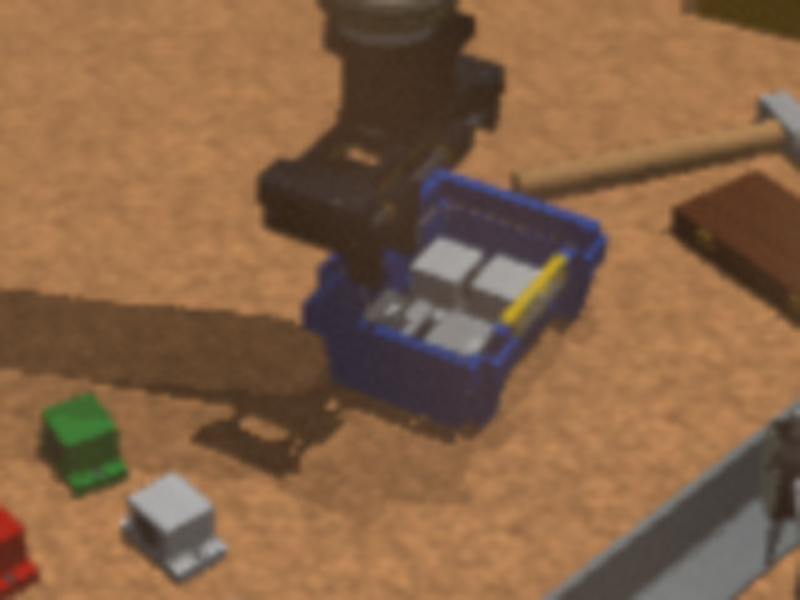

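Run:
```python
from h import *
to(.462,.196,.077,14.75)
```

```text
t 2.05 pos [0.4599 0.1972 0.1496] yaw 15.1 F [ 0.6 -1.2 -0.1] w 35.0
shift [ 1.9  1.9 72.6] twist 0.4 dist 73.0
```

>>> {"name": "move_arm", "arguments": {"translation": [[0.5, 1, 30], [0.5, 1, 60], [0.5, 1, 72], [0.5, 1, 72], [0.5, 1, 72]], "twist": [0, 0, 0, 0, 0], "claw": [35, 35, 35, 0, 0], "newtons": 30}}

```text
clock: 2.55
position: [0.4626, 0.1931, 0.0795]
orientation: [-3.115, -0.404, -0.001]
force: [0.0, 0.3, -0.1]
width: 0.0254
```

>>> {"name": "move_arm", "arguments": {"translation": [[0, 0, 0], [0, 0, 0]], "twist": [0, 0], "claw": [0, 0]}}

```text
clock: 2.75
position: [0.4626, 0.1942, 0.0798]
orientation: [-3.114, -0.406, -0.003]
force: [-0.7, 4.6, 2.6]
width: 0.011
```

Run:
```python
from h import *
to(.462,.196,.077,14.75)
# center estimate from grip: skirt centre y=-93 along tool y
s,p,M=pose();c=p-0.093*M[:,1];print("centre",c.round(4))
a0=np.degrees(np.arctan2(M[1,1],M[0,1]));print(a0)
arc((.438,.285),.093,0,90,[a0+k*5 for k in range(0,6)],p[2])
```

```text
t 2.75 pos [0.4626 0.1942 0.0798] yaw 14.8 F [-0.7  4.6  2.6] w 11.0
shift [-0.2 -1.9  2.9] twist 0.09 dist 3.0
centre [0.4388 0.2841 0.0799]
-75.16193534982507
[-0.6, -1.0, -0.0] -0.0
[7.5, -1.4, 0.0] -5.0
[15.6, -2.5, 0.0] -10.0
[23.5, -4.2, 0.1] -15.0
[31.2, -6.6, 0.1] -20.0
[38.7, -9.8, 0.1] -25.0
```

>>> {"name": "move_arm", "arguments": {"translation": [[8, -0.4, 0], [16, -1.4, 0], [24, -3.2, 0], [32, -5.6, 0], [39.3, -8.7, 0]], "twist": [-5, -10, -15, -20, -25], "claw": [0, 0, 0, 0, 0]}}

```text
clock: 3.25
position: [0.4993, 0.2117, 0.0799]
orientation: [2.952, 1.073, 0.004]
force: [0.0, 0.9, 4.1]
width: 0.0097
```

Run:
```python
from h import *
to(.462,.196,.077,14.75)
s,p,M=pose();c=p-0.093*M[:,1];print("centre",c.round(4),s["q"].round(2),s["torque"].round(2))
p,d=ctrl.grab_frame("scene");crop("scene",p,(220,110,380,230),5,"s2.png")
```

```text
t 3.25 pos [0.4993 0.2117 0.0799] yaw 40.0 F [0.  0.9 4.1] w 9.7
shift [-38.7 -11.9   2.8] twist 25.21 dist 41.0
centre [0.4395 0.283  0.0797] [ 0.19  0.43 -0.8   1.83  0.35  1.03 -1.62] [ 0.04 -0.1  -0.24]
```

View pics/s2.png

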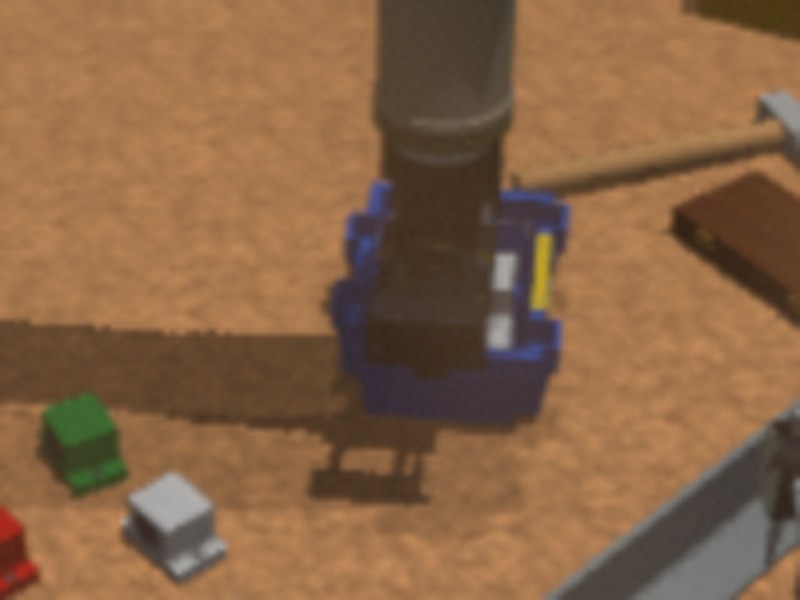

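>>> {"name": "move_arm", "arguments": {"translation": [[8, -0.4, 0], [16, -1.4, 0], [24, -3.2, 0], [32, -5.6, 0], [39.3, -8.7, 0]], "twist": [-5, -10, -15, -20, -25], "claw": [0, 0, 0, 0, 0]}}

```text
clock: 3.8
position: [0.5236, 0.2436, 0.0799]
orientation: [2.651, 1.684, 0.003]
force: [0.7, -1.2, 5.6]
width: 0.0095
```

>>> {"name": "move_arm", "arguments": {"translation": [[8, -0.4, 0], [16, -1.4, 0], [24, -3.2, 0], [32, -5.6, 0], [39.3, -8.7, 0]], "twist": [-5, -10, -15, -20, -25], "claw": [0, 0, 0, 0, 0]}}

```text
clock: 4.3
position: [0.5323, 0.2831, 0.0799]
orientation: [2.223, 2.218, 0.003]
force: [0.6, 0.7, 6.1]
width: 0.0098
```

Run:
```python
from h import *
to(.462,.196,.077,14.75)
s,p,M=pose();c=p-0.093*M[:,1];print("centre",c.round(4),s["q"].round(2),s["torque"].round(2))
p,d=ctrl.grab_frame("scene");crop("scene",p,(220,110,380,230),5,"s3.png")
```

```text
t 4.3 pos [0.5323 0.2831 0.0799] yaw 89.9 F [0.6 0.7 6.1] w 9.8
shift [-87.3 -70.1   2.7] twist 75.11 dist 112.0
centre [0.4393 0.2833 0.0797] [ 0.14  0.61 -0.93  1.66  0.53  1.14 -0.93] [ 0.07 -0.08 -0.2 ]
```

View pics/s3.png

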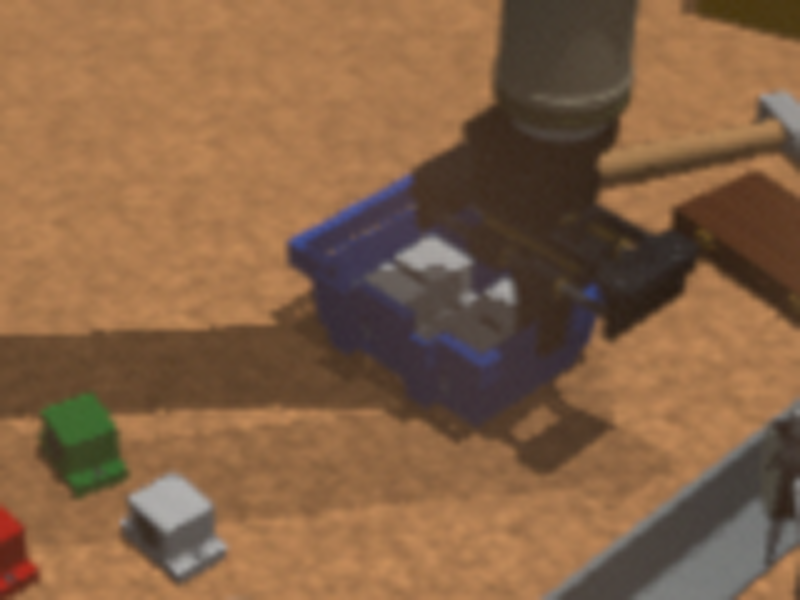

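>>> {"name": "move_arm", "arguments": {"translation": [[8, -0.4, 0], [16, -1.4, 0], [24, -3.2, 0], [32, -5.6, 0], [39.3, -8.7, 0]], "twist": [-5, -10, -15, -20, -25], "claw": [0, 0, 0, 0, 0]}}

```text
clock: 4.85
position: [0.5236, 0.3224, 0.0799]
orientation: [1.691, 2.645, 0.003]
force: [-0.7, -1.3, 6.7]
width: 0.0096
```

>>> {"name": "move_arm", "arguments": {"translation": [[8, -0.4, 0], [16, -1.4, 0], [24, -3.2, 0], [32, -5.6, 0], [39.3, -8.7, 0]], "twist": [-5, -10, -15, -20, -25], "claw": [0, 0, 0, 0, 0]}}

```text
clock: 5.35
position: [0.499, 0.3545, 0.0799]
orientation: [1.078, 2.949, 0.002]
force: [1.1, -0.6, 7.4]
width: 0.0096
```

Run:
```python
from h import *
to(.462,.196,.077,180.9)
s,p,M=pose();c=p-0.093*M[:,1];print("centre",c.round(4),s["q"].round(2),s["torque"].round(2))
p,d=ctrl.grab_frame("scene");crop("scene",p,(220,110,380,230),5,"s4.png")
```

```text
t 5.35 pos [0.499  0.3545 0.0799] yaw 139.8 F [ 1.1 -0.6  7.4] w 9.6
shift [ -74.  -145.     2.7] twist -41.08 dist 163.0
centre [0.439  0.2835 0.0797] [ 0.09  0.72 -1.09  1.63  0.67  1.21 -0.27] [ 0.1  -0.19 -0.22]
```

View pics/s4.png

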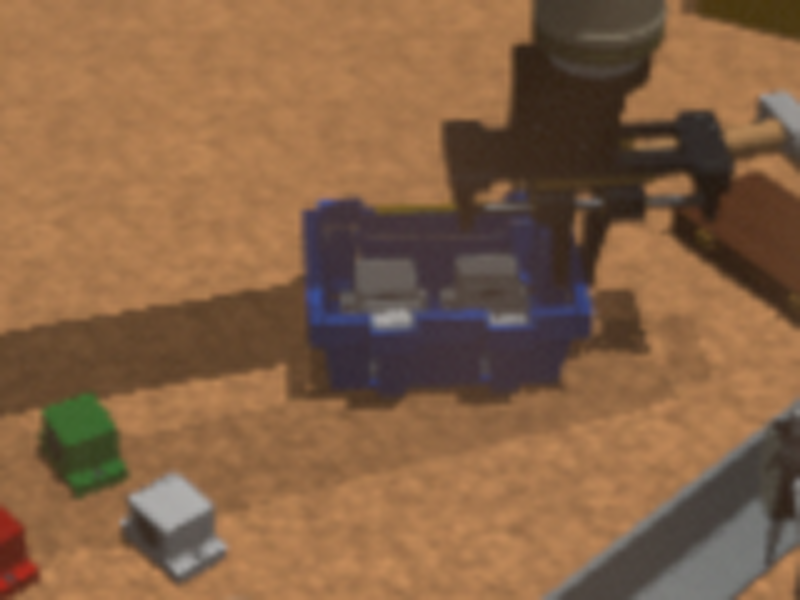

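>>> {"name": "move_arm", "arguments": {"translation": [[8, -0.4, 0], [16, -1.4, 0], [24, -3.2, 0], [32, -5.6, 0], [39.3, -8.7, 0]], "twist": [-5, -10, -15, -20, -25], "claw": [0, 0, 0, 0, 0]}}

```text
clock: 5.9
position: [0.4633, 0.3733, 0.0799]
orientation: [0.414, 3.112, 0.002]
force: [0.7, 0.6, 6.9]
width: 0.0096
```

>>> {"name": "move_arm", "arguments": {"translation": [[8, -0.4, 0], [16, -1.4, 0], [25.6, -3.6, 0], [25.6, -3.6, 0]], "twist": [-5, -10, -16, -16], "claw": [0, 0, 0, 0]}}

```text
clock: 6.3
position: [0.4366, 0.3767, 0.0799]
orientation: [-0.026, 3.14, 0.001]
force: [-0.3, 0.4, 7.7]
width: 0.0099
```

Run:
```python
from h import *
to(.589,.35,.077,180.9)
s,p,M=pose();c=p-0.093*M[:,1];print("centre",c.round(4),s["q"].round(2),s["torque"].round(2))
```

```text
t 6.3 pos [0.4366 0.3767 0.0799] yaw -179.1 F [-0.3  0.4  7.7] w 9.9
shift [-152.   -29.2    3.1] twist 0.04 dist 155.0
centre [0.4381 0.2837 0.0798] [ 0.13  0.75 -1.25  1.73  0.76  1.24  0.28] [0.15 0.09 0.17]
```

>>> {"name": "move_arm", "arguments": {"translation": [[-10, -2, 0], [-25, -5, 0], [-41, -8, 0], [-57, -11, 0], [-73, -14, 0]], "twist": [0, 0, 0, 0, 0], "claw": [0, 0, 0, 0, 0]}}

```text
clock: 6.8
position: [0.51, 0.3639, 0.0799]
orientation: [0.019, -3.141, -0.002]
force: [-5.8, 1.2, 10.4]
width: 0.0097
```

>>> {"name": "move_arm", "arguments": {"translation": [[-16, -3, 0], [-32, -6, 0], [-48, -9, 0], [-63, -12, 0], [-73, -14, 0]], "twist": [0, 0, 0, 0, 0], "claw": [0, 0, 0, 0, 0]}}

```text
clock: 7.3
position: [0.5838, 0.3505, 0.08]
orientation: [-0.018, 3.141, 0.002]
force: [-5.8, 0.9, 8.7]
width: 0.0099
```

Run:
```python
from h import *
to(.589,.35,.077,180.9)
s,p,M=pose();c=p-0.093*M[:,1];print("centre",c.round(4),s["q"].round(2),s["torque"].round(2))
p,d=ctrl.grab_frame("scene");crop("scene",p,(260,110,420,230),5,"s5.png")
p,d=ctrl.grab_frame("top");crop("top",p,(150,150,310,270),5,"t5.png")
```

```text
t 7.3 pos [0.5838 0.3505 0.08  ] yaw -179.4 F [-5.8  0.9  8.7] w 9.9
shift [-5.2 -0.6  3. ] twist -0.25 dist 6.0
centre [0.5849 0.2575 0.0799] [ 0.11  0.89 -1.15  1.43  0.82  1.34  0.5 ] [ 0.34  1.17 -0.41]
```

View pics/s5.png

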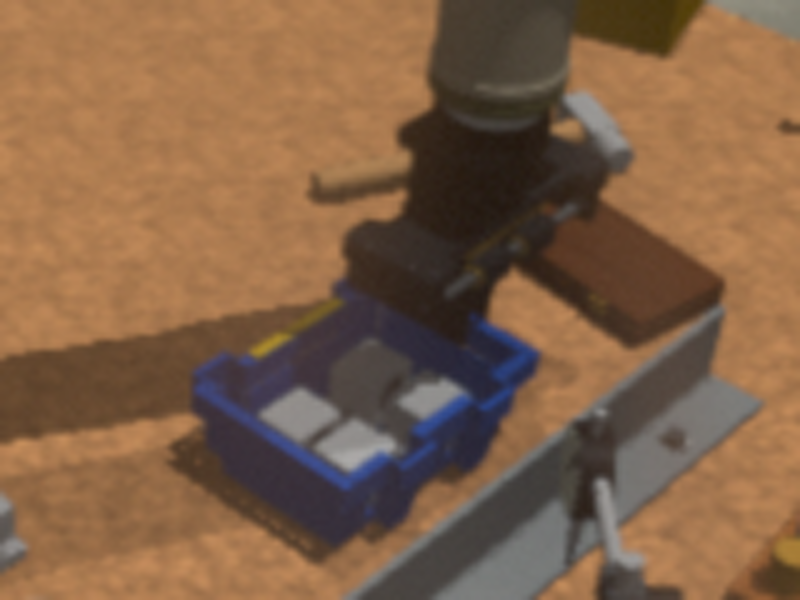

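View pics/t5.png

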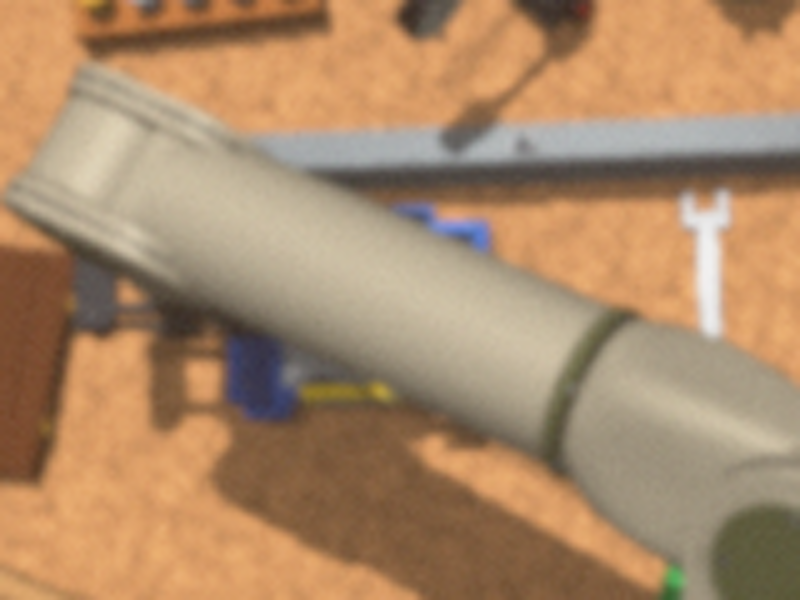

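>>> {"name": "move_arm", "arguments": {"translation": [[0, 0, 0], [0, 0, -10], [0, 0, -40], [20, -20, -60], [55, -55, -60]], "twist": [0, 0, 0, 0, 0], "claw": [50, 50, 50, 50, 50]}}

```text
clock: 7.9
position: [0.5295, 0.2967, 0.1419]
orientation: [-0.023, 3.138, 0.006]
force: [0.4, 0.2, 1.4]
width: 0.0417
```

>>> {"name": "move_arm", "arguments": {"translation": [[35, -30, 0], [50, -38, 0]], "twist": [0, 0], "claw": [50, 50]}}

```text
clock: 8.1
position: [0.4774, 0.2524, 0.1381]
orientation: [0.019, -3.141, 0.007]
force: [0.3, 0.2, -0.5]
width: 0.0492
```

Run:
```python
from h import *
to(.485,.2575,.072,180.9)
p,d=ctrl.grab_frame("scene");crop("scene",p,(260,110,420,230),5,"s6.png")
p,d=ctrl.grab_frame("top");crop("top",p,(150,150,310,270),5,"t6.png");np.save("pics/t6d.npy",d);np.save("pics/t6.npy",p)
```

```text
t 8.1 pos [0.4774 0.2524 0.1381] yaw -179.3 F [ 0.3  0.2 -0.5] w 49.2
shift [-7.8  5.3 66.1] twist -0.2 dist 67.0
```

View pics/s6.png

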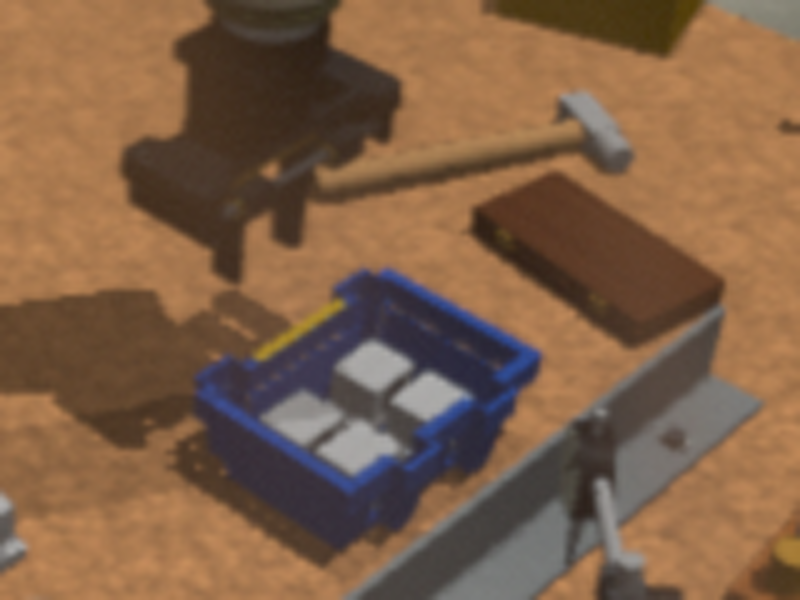

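View pics/t6.png

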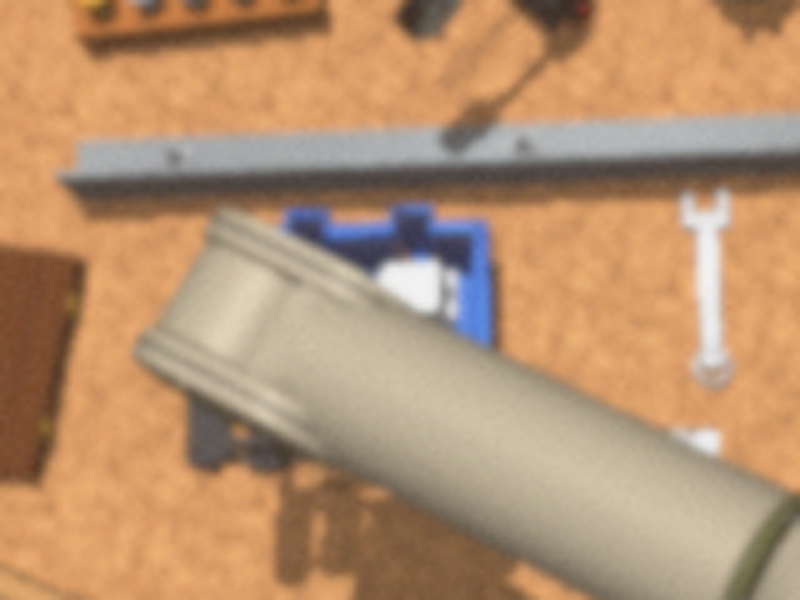

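Run:
```python
from h import *
print(ray("scene",[(260+260/5,110+357/5),(260+342/5,110+305/5)],.075).round(4))
c=ray("top",[(150+290/5,150+212/5),(150+430/5,150+207/5),(150+492/5,150+222/5)],.075);print(c.round(4))
to(.480,.2575,.072,180.9)
```

```text
[[0.521  0.2163 0.075 ]
 [0.5216 0.298  0.075 ]]
[[0.6531 0.3056 0.075 ]
 [0.6546 0.1984 0.075 ]
 [0.6415 0.1509 0.075 ]]
t 8.2 pos [0.4782 0.2537 0.1388] yaw -179.3 F [2.  0.5 0.1] w 49.6
shift [-1.8  4.  66.8] twist -0.15 dist 67.0
```

>>> {"name": "move_arm", "arguments": {"translation": [[0, 2, 33], [0, 3, 66], [0, 3, 66], [-8, 3, 66], [-18, 3, 66]], "twist": [0, 0, 0, 0, 0], "claw": [50, 50, 50, 50, 50]}}

```text
clock: 8.7
position: [0.4991, 0.2598, 0.0744]
orientation: [-0.023, 3.14, 0.001]
force: [0.1, -0.0, 0.4]
width: 0.0499
```

>>> {"name": "move_arm", "arguments": {"translation": [[-5, 0, 0], [-11, 0, 0], [-17, 0, 0], [-22, 0, 0], [-26, 0, 0]], "twist": [0, 0, 0, 0, 0], "claw": [50, 50, 50, 50, 50]}}

```text
clock: 9.2
position: [0.524, 0.2594, 0.0726]
orientation: [0.022, -3.141, -0.0]
force: [-4.1, 0.2, 3.4]
width: 0.05
```

Run:
```python
from h import *
to(.531,.2575,.072,180.9)
p,d=ctrl.grab_frame("scene");crop("scene",p,(260,110,420,230),5,"s7.png")
```

```text
t 9.2 pos [0.524  0.2594 0.0726] yaw -179.2 F [-4.1  0.2  3.4] w 50.0
shift [-7.  -2.   0.6] twist -0.08 dist 7.0
```

View pics/s7.png

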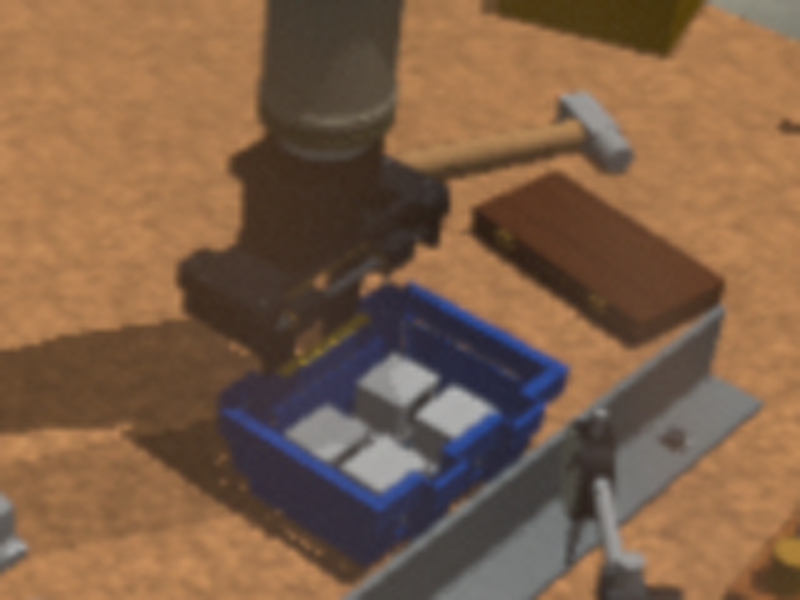

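Sliding at about 4 N, near the rail. I push on in small steps, watching the force.

>>> {"name": "move_arm", "arguments": {"translation": [[-2, 0, 0], [-4, 0, 0], [-6, 0, 0], [-8, 0, 0], [-10, 0, 0]], "twist": [0, 0, 0, 0, 0], "claw": [50, 50, 50, 50, 50]}}

```text
clock: 9.75
position: [0.5338, 0.2594, 0.0725]
orientation: [0.022, -3.141, 0.0]
force: [-3.6, 0.0, 1.8]
width: 0.05
```

>>> {"name": "move_arm", "arguments": {"translation": [[-1.5, 0, 0], [-3, 0, 0], [-4.5, 0, 0], [-6, 0, 0]], "twist": [0, 0, 0, 0], "claw": [50, 50, 50, 50]}}

```text
clock: 10.15
position: [0.5382, 0.2595, 0.0724]
orientation: [0.023, -3.139, 0.002]
force: [-15.4, -3.9, 10.0]
width: 0.05
```

>>> {"name": "move_arm", "arguments": {"translation": [[-1, 0, 0], [-1, 0, 0], [-1, 0, 0]], "twist": [0, 0, 0], "claw": [50, 50, 50]}}

```text
clock: 10.45
position: [0.5382, 0.2595, 0.0724]
orientation: [0.025, -3.137, 0.003]
force: [-15.3, -3.6, 9.1]
width: 0.0498
```

>>> {"name": "move_arm", "arguments": {"translation": [[10, 0, 0], [30, 0, -10], [50, 0, -50], [70, 0, -90], [80, -40, -100]], "twist": [0, 0, 0, 0, 0], "claw": [50, 50, 50, 50, 50]}}

```text
clock: 10.95
position: [0.4599, 0.224, 0.1765]
orientation: [-0.035, 3.136, 0.007]
force: [1.1, -1.4, 0.5]
width: 0.0495
```

Run:
```python
from h import *
print(ctrl.sense()["q"].round(2))
p,d=ctrl.grab_frame("scene");crop("scene",p,(260,110,420,230),5,"s8.png");np.savez("pics/s8.npz",p=p,d=d)
p,d=ctrl.grab_frame("top");crop("top",p,(150,130,310,250),5,"t8.png");np.savez("pics/t8.npz",p=p,d=d)
to(.38,-.286,.15,7.6)
to(.38,-.286,.15,187.6)
```

```text
[ 0.62  0.53 -1.44  1.8   0.54  1.3   0.64]
t 11.05 pos [0.4632 0.2132 0.1736] yaw -179.6 F [ 0.3 -0.9 -0.8] w 49.9
shift [  86.7 -498.6   25. ] twist 172.79 dist 507.0
t 11.05 pos [0.4632 0.2132 0.1736] yaw -179.6 F [ 0.3 -0.9 -0.8] w 49.9
shift [  86.7 -498.6   25. ] twist -7.21 dist 507.0
```

View pics/s8.png

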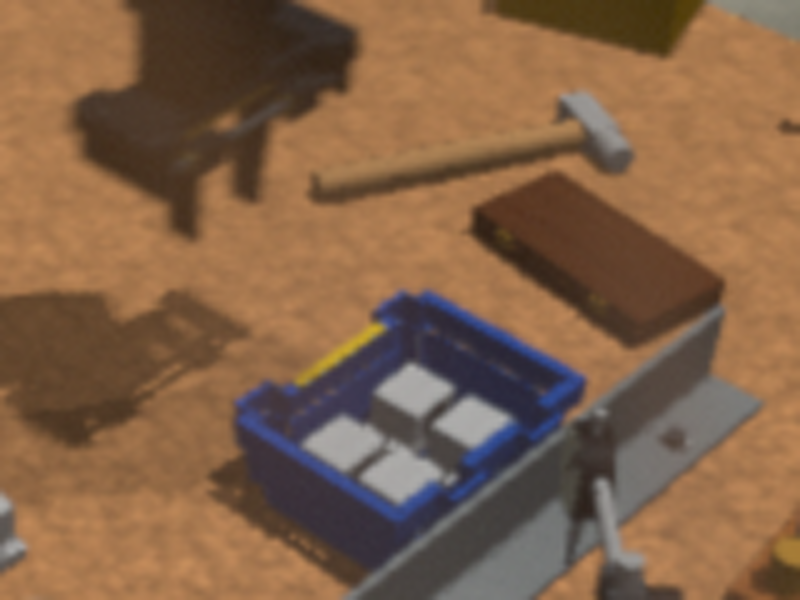

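View pics/t8.png

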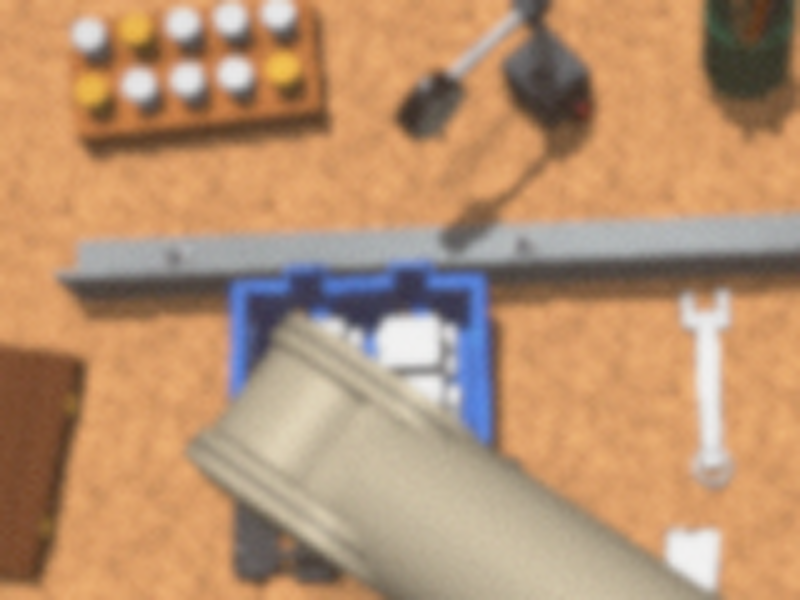

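>>> {"name": "move_arm", "arguments": {"translation": [[0, -45, -10], [0, -92, -20], [0, -140, -30], [0, -188, -30], [0, -236, -30]], "twist": [8, 16, 24, 32, 40], "claw": [50, 50, 50, 40, 35]}}

```text
clock: 11.55
position: [0.4648, -0.0202, 0.2029]
orientation: [1.062, 2.953, -0.003]
force: [1.6, 0.0, -1.0]
width: 0.0407
```

Run:
```python
from h import *
print(ctrl.sense()["q"].round(2))
to(.3826,-.2943,.15,97.6)
```

```text
[ 1.26  0.21 -1.41  1.87  0.22  1.24  0.66]
t 11.55 pos [ 0.4648 -0.0202  0.2029] yaw 140.4 F [ 1.6  0.  -1. ] w 40.7
shift [-111.1 -263.7   53.5] twist 42.83 dist 291.0
```

>>> {"name": "move_arm", "arguments": {"translation": [[-17, -44, 3], [-35, -88, 8], [-54, -132, 14], [-73, -176, 22], [-92, -220, 30]], "twist": [8, 16, 24, 32, 40], "claw": [35, 35, 35, 35, 35]}}

```text
clock: 12.05
position: [0.396, -0.2489, 0.1726]
orientation: [2.009, 2.412, -0.003]
force: [0.7, -0.4, 1.5]
width: 0.0351
```

Run:
```python
from h import *
print(ctrl.sense()["q"].round(2))
to(.3826,-.2943,.15,97.6)
```

```text
[ 1.59  0.19 -1.2   1.91  0.2   1.17  0.5 ]
t 12.05 pos [ 0.396  -0.2489  0.1726] yaw 100.4 F [ 0.7 -0.4  1.5] w 35.1
shift [-42.1 -21.4  22.7] twist 2.83 dist 52.0
```

>>> {"name": "move_arm", "arguments": {"translation": [[-24, -22, 15], [-41, -43, 22], [-41, -43, 22]], "twist": [2, 2.5, 2.5], "claw": [35, 35, 35]}}

```text
clock: 12.35
position: [0.3595, -0.2976, 0.1493]
orientation: [-2.061, -2.37, 0.002]
force: [-0.2, 0.4, 0.3]
width: 0.035
```

Run:
```python
from h import *
to(.3826,-.2943,.15,97.6)
p,d=ctrl.grab_frame("scene");crop("scene",p,(110,180,270,300),5,"s9.png");np.savez("pics/s9.npz",p=p,d=d)
p,d=ctrl.grab_frame("top");cv2.imwrite("pics/t9.png",p[:,:,::-1]);np.savez("pics/t9.npz",p=p,d=d)
hsv=cv2.cvtColor(p,cv2.COLOR_RGB2HSV);blue=(hsv[...,0]>100)&(hsv[...,0]<135)&(hsv[...,1]>90)
X,r=rimrect("top",p,d,(185,170,260,240),.05,.1,.075,blue);print("blue",r,len(X))
Y=(hsv[...,0]>24)&(hsv[...,0]<36)&(hsv[...,1]>150)&(hsv[...,2]>120)
b=np.zeros(Y.shape,bool);b[170:250,185:260]=1;v,u=np.nonzero(Y&b);W=ray("top",np.c_[u,v],.075)[:,:2];print("strip",W.mean(0),cv2.minAreaRect(W.astype(np.float32)))
to(.3826,-.2943,.15,97.6)
```

```text
t 12.35 pos [ 0.3595 -0.2976  0.1493] yaw 98.0 F [-0.2  0.4  0.3] w 35.0
shift [ 0.1 23.4 -0.8] twist 0.38 dist 23.0
blue ((0.6123335361480713, 0.2538057863712311), (0.15740960836410522, 0.19526846706867218), 0.24218623340129852) 428
strip [0.5496849  0.24676535] ((0.5513773560523987, 0.2527560591697693), (0.0717979297041893, 0.007736872415989637), 88.61929321289062)
t 12.45 pos [ 0.3624 -0.2948  0.1506] yaw 98.3 F [1.2 0.4 0.8] w 34.9
shift [-2.4 20.1  0.6] twist 0.66 dist 20.0
```

View pics/s9.png

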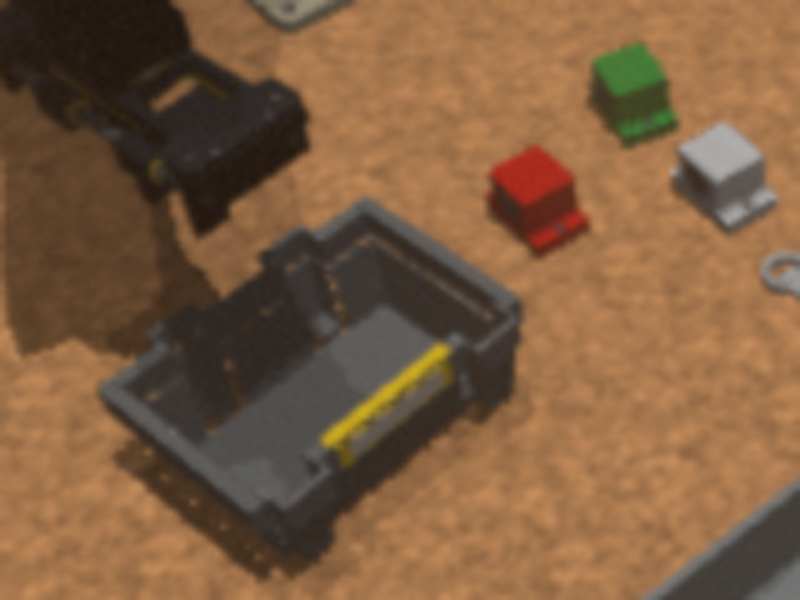

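View pics/t9.png

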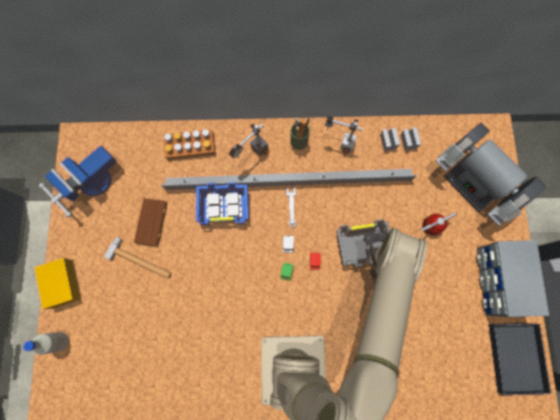

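>>> {"name": "move_arm", "arguments": {"translation": [[-1, 21, 0], [-1, 21, 0], [-1, 21, 10]], "twist": [0.5, 0.5, 0.5], "claw": [35, 35, 35]}}

```text
clock: 12.75
position: [0.3849, -0.2919, 0.1414]
orientation: [2.06, 2.369, 0.0]
force: [-0.6, -0.2, -0.6]
width: 0.0356
```

Run:
```python
from h import *
p,d=ctrl.grab_frame("scene");crop("scene",p,(110,180,270,300),5,"s10.png")
to(.3826,-.2943,.077,97.6)
```

```text
t 12.8 pos [ 0.3832 -0.2917  0.1391] yaw 97.9 F [-0.9  1.  -1.4] w 34.8
shift [-2.5 -0.9 62.1] twist 0.31 dist 62.0
```

View pics/s10.png

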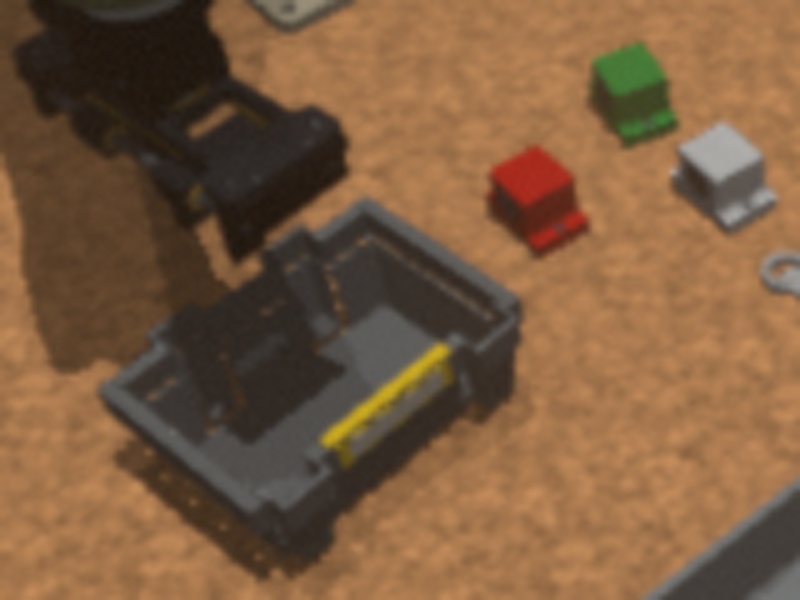

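>>> {"name": "move_arm", "arguments": {"translation": [[-2, -1, 25], [-2, -1, 50], [-2, -1, 63], [-2, -1, 63], [-2, -1, 63]], "twist": [0, 0, 0, 0, 0], "claw": [35, 35, 35, 0, 0], "newtons": 60}}

```text
clock: 13.3
position: [0.3828, -0.2945, 0.0781]
orientation: [2.064, 2.368, 0.0]
force: [-0.6, 0.7, -0.2]
width: 0.0264
```

>>> {"name": "move_arm", "arguments": {"translation": [[0, 0, 0], [0, 0, 0], [0, 0, 0]], "twist": [0, 0, 0], "claw": [0, 0, 0]}}

```text
clock: 13.6
position: [0.3833, -0.295, 0.0785]
orientation: [2.064, 2.366, -0.0]
force: [0.0, 1.7, 7.2]
width: 0.0094
```

Run:
```python
from h import *
to(.3826,-.2943,.077,97.6);s,p,M=pose();print("grey centre",(p+.063*M[:,1]).round(4),s["q"].round(2))
p,d=ctrl.grab_frame("scene");crop("scene",p,(110,180,270,300),5,"s11.png")
p,d=ctrl.grab_frame("top");crop("top",p,(320,200,420,275),8,"t11.png")
```

```text
t 13.6 pos [ 0.3833 -0.295   0.0785] yaw 97.8 F [0.  1.7 7.2] w 9.4
shift [ 0.8 -0.6  1.5] twist 0.21 dist 2.0
grey centre [ 0.4457 -0.2864  0.0786] [ 1.5   0.38 -1.06  1.97  0.39  1.01  0.39]
```

View pics/s11.png

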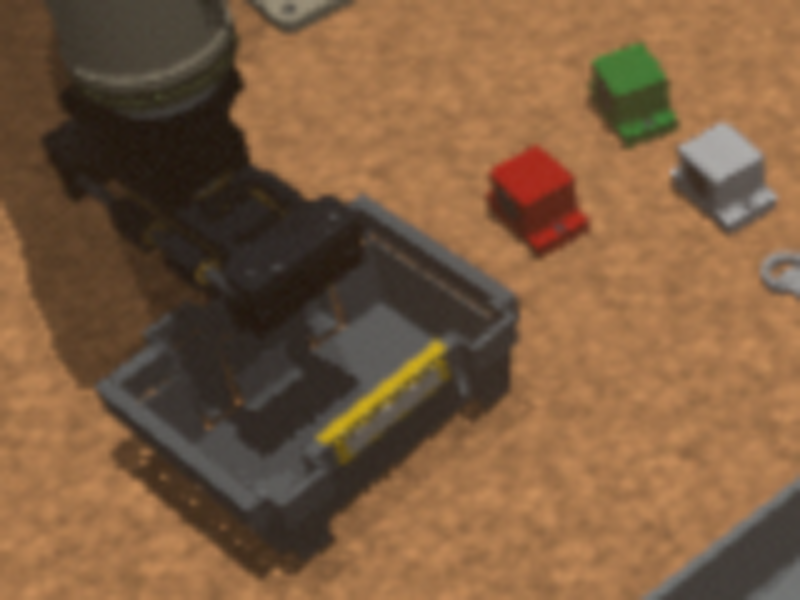

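View pics/t11.png

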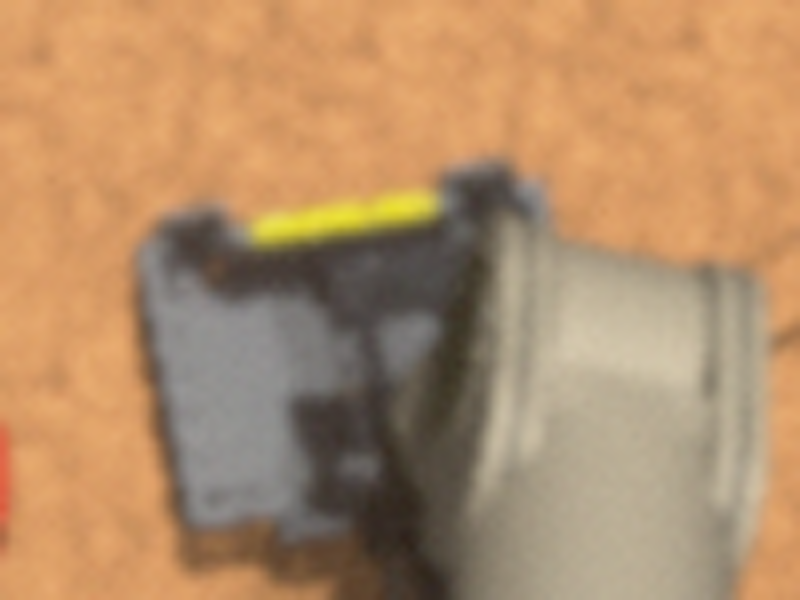

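>>> {"name": "move_arm", "arguments": {"translation": [[0, 0, -8], [0, 0, -20], [0, 0, -35], [0, 0, -55], [0, 0, -80]], "twist": [0, 0, 0, 0, 0], "claw": [0, 0, 0, 0, 0]}}

```text
clock: 14.2
position: [0.3823, -0.2942, 0.1588]
orientation: [-2.064, -2.368, 0.0]
force: [-0.1, -1.3, -3.1]
width: 0.0095
```

Run:
```python
from h import *
p,d=ctrl.grab_frame("scene");crop("scene",p,(110,150,270,270),5,"s12.png")
s,q,M=pose();print(s["torque"].round(2),M.round(3).tolist());to(.549,.2525,.22,90.9)
```

```text
[-0.17 -0.11  0.02] [[-0.137, 0.991, 0.003], [0.991, 0.137, -0.003], [-0.003, 0.003, -1.0]]
t 14.25 pos [ 0.3843 -0.295   0.1628] yaw 97.9 F [ 2.9 -1.1  0.5] w 9.3
shift [519.6 238.3 -58.4] twist 6.97 dist 575.0
```

View pics/s12.png

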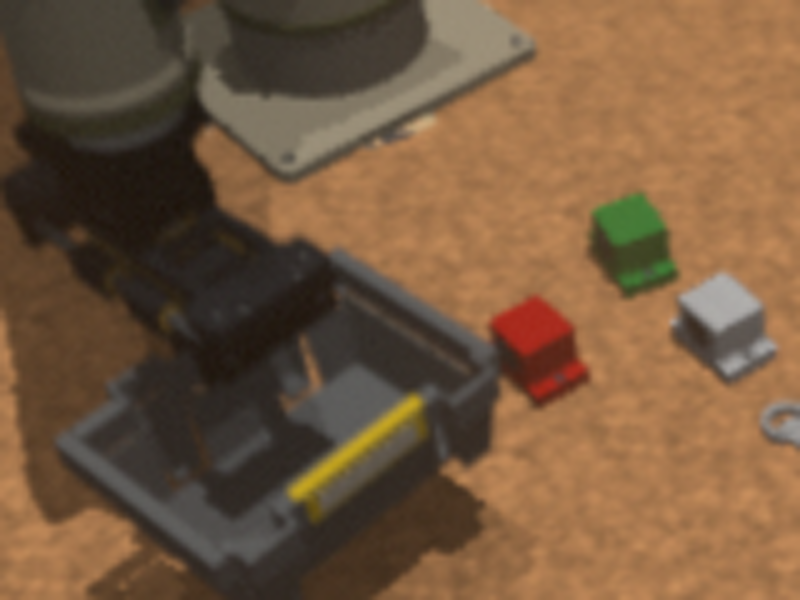

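>>> {"name": "move_arm", "arguments": {"translation": [[15, 7, -10], [45, 20, -20], [80, 37, -30], [118, 54, -38], [156, 71, -38]], "twist": [0, 1, 2, 3, 4], "claw": [0, 0, 0, 0, 0]}}

```text
clock: 14.75
position: [0.4325, -0.1289, 0.1971]
orientation: [2.146, 2.291, -0.001]
force: [0.5, -0.6, -3.4]
width: 0.0096
```

Run:
```python
from h import *
print(ctrl.sense()["q"].round(2));to(.549,.2525,.20,90.9)
```

```text
[ 1.46  0.09 -1.3   1.91  0.1   1.2   0.2 ]
t 14.75 pos [ 0.4325 -0.1289  0.1971] yaw 93.8 F [ 0.5 -0.6 -3.4] w 9.6
shift [372.9 141.3  -3.7] twist 2.86 dist 399.0
```

>>> {"name": "move_arm", "arguments": {"translation": [[36, 14, 0], [72, 28, 0], [108, 42, 0], [144, 56, 0], [180, 70, 0]], "twist": [0.6, 1.2, 1.8, 2.4, 2.8], "claw": [0, 0, 0, 0, 0]}}

```text
clock: 15.25
position: [0.4898, 0.0552, 0.1962]
orientation: [2.202, 2.239, -0.0]
force: [0.3, -1.2, -3.3]
width: 0.0096
```

Run:
```python
from h import *
print(ctrl.sense()["q"].round(2));to(.549,.2525,.20,90.9)
```

```text
[ 0.93  0.29 -1.28  1.82  0.3   1.25 -0.41]
t 15.25 pos [0.4898 0.0552 0.1962] yaw 91.0 F [ 0.3 -1.2 -3.3] w 9.6
shift [196.3  62.5  -3.9] twist 0.05 dist 206.0
```

>>> {"name": "move_arm", "arguments": {"translation": [[36, 11, -1], [72, 22, -2], [108, 33, -3], [144, 45, -4], [175, 55, -4]], "twist": [0, 0, 0, 0, 0], "claw": [0, 0, 0, 0, 0]}}

```text
clock: 15.75
position: [0.5416, 0.2318, 0.2003]
orientation: [-2.201, -2.241, -0.001]
force: [0.7, 0.5, -2.4]
width: 0.0095
```

>>> {"name": "move_arm", "arguments": {"translation": [[8, 3, 0], [8, 3, 0], [8, 3, 0]], "twist": [0, 0, 0], "claw": [0, 0, 0]}}

```text
clock: 16.05
position: [0.5444, 0.2368, 0.1997]
orientation: [2.202, 2.24, -0.001]
force: [-0.2, 0.3, -3.2]
width: 0.0097
```

Run:
```python
from h import *
print(ctrl.sense()["q"].round(2));to(.549,.2525,.20,90.9)
p,d=ctrl.grab_frame("scene");crop("scene",p,(250,90,410,210),5,"s13.png")
p,d=ctrl.grab_frame("top");crop("top",p,(170,150,270,225),8,"t13.png");np.savez("pics/t13.npz",p=p,d=d)
to(.549,.2525,.20,90.9)
```

```text
[ 0.36  0.54 -1.13  1.56  0.49  1.36 -0.81]
t 16.05 pos [0.5444 0.2368 0.1997] yaw 91.0 F [-0.2  0.3 -3.2] w 9.7
shift [15.7  4.9 -0.3] twist 0.07 dist 16.0
t 16.15 pos [0.5446 0.2361 0.1997] yaw 90.9 F [ 0.5  0.7 -3.2] w 9.3
shift [16.3  4.6 -0.3] twist -0.0 dist 17.0
```

View pics/s13.png

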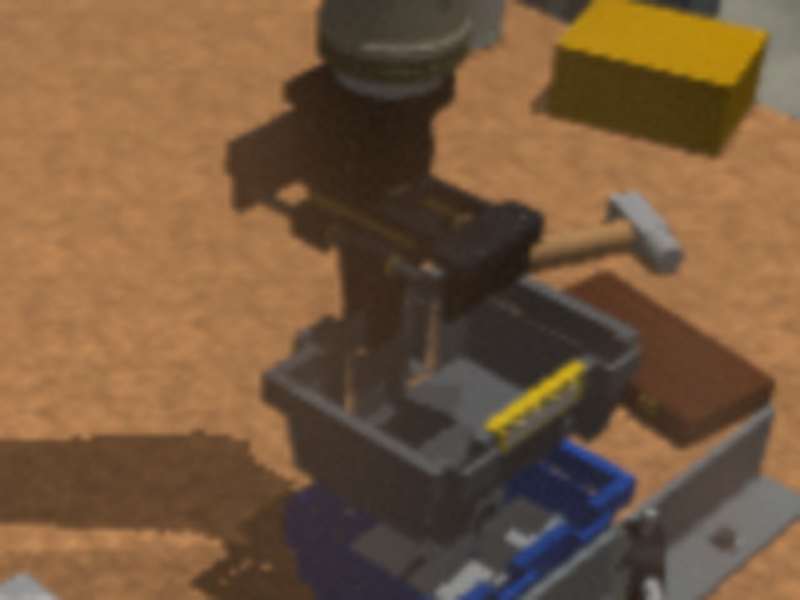

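View pics/t13.png

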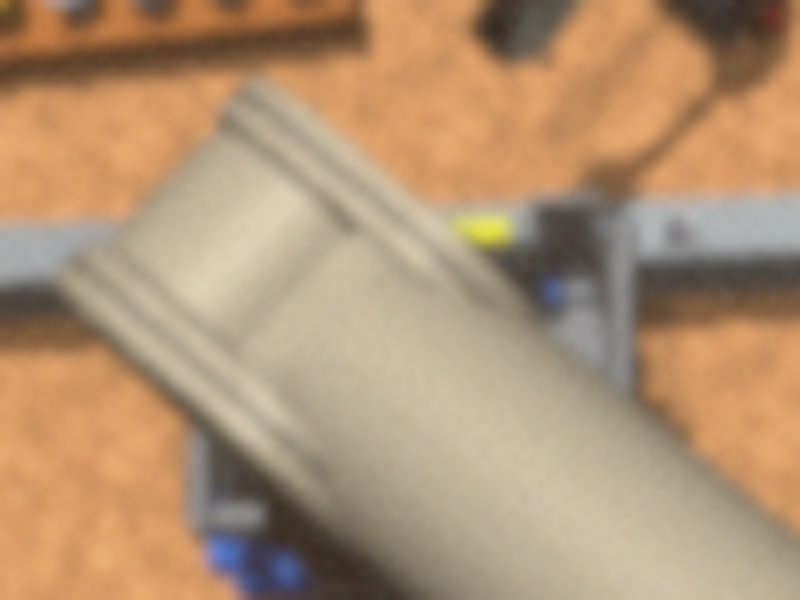

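Run:
```python
from h import *
p,d=ctrl.grab_frame("scene");P=cloud("scene",d);np.savez("pics/s13.npz",p=p,d=d)
hsv=cv2.cvtColor(p,cv2.COLOR_RGB2HSV);Y=(hsv[...,0]>24)&(hsv[...,0]<36)&(hsv[...,1]>150)&(P[...,2]>.15)&(P[...,0]>.6)&(P[...,0]<.75)
print("strip z",np.percentile(P[Y][:,2],[50,80,95]).round(4),P[Y].mean(0).round(4),Y.sum())
# end rim front (y ~ .15): points by x
Q=P.reshape(-1,3);m=(Q[:,1]>.132)&(Q[:,1]<.152)&(Q[:,0]>.53)&(Q[:,0]<.7)&(Q[:,2]>.1)&(Q[:,2]<.25);Q=Q[m]
for a in np.arange(.53,.69,.02):
    s=Q[(Q[:,0]>a)&(Q[:,0]<a+.02)]
    if len(s):print(round(a,2),len(s),np.percentile(s[:,2],[75,95]).round(4))
Q=P.reshape(-1,3);m=(Q[:,1]>.31)&(Q[:,1]<.35)&(Q[:,0]>.53)&(Q[:,0]<.7)&(Q[:,2]>.15)&(Q[:,2]<.25);Q=Q[m]
for a in np.arange(.53,.69,.02):
    s=Q[(Q[:,0]>a)&(Q[:,0]<a+.02)]
    if len(s):print('far',round(a,2),len(s),np.percentile(s[:,2],[75,95]).round(4))
```

```text
strip z [0.1959 0.1977 0.1981] [0.671  0.2294 0.196 ] 4
0.53 18 [0.1951 0.1966]
0.55 46 [0.1955 0.197 ]
0.57 42 [0.1946 0.1969]
0.59 46 [0.1951 0.1973]
0.61 41 [0.1951 0.1972]
0.63 45 [0.195  0.1975]
0.65 49 [0.1947 0.1968]
0.67 27 [0.1934 0.1977]
far 0.55 19 [0.1619 0.1672]
far 0.57 62 [0.1794 0.1911]
far 0.59 78 [0.1908 0.1972]
far 0.61 83 [0.1874 0.1962]
far 0.63 64 [0.1914 0.1963]
far 0.65 42 [0.1938 0.197 ]
far 0.67 43 [0.1946 0.1965]
```

>>> {"name": "move_arm", "arguments": {"translation": [[8, 2.4, 0], [16, 4.8, 0], [16, 4.8, 0], [16, 4.8, 0]], "twist": [0, 0, 0, 0], "claw": [0, 0, 0, 0]}}

```text
clock: 16.6
position: [0.5487, 0.2545, 0.1995]
orientation: [-2.2, -2.242, 0.0]
force: [0.4, -0.1, -3.0]
width: 0.0099
```

Run:
```python
from h import *
to(.549,.2525,.1455,90.9)
p,d=ctrl.grab_frame("scene");P=cloud("scene",d);crop("scene",p,(250,90,410,210),5,"s14.png")
hsv=cv2.cvtColor(p,cv2.COLOR_RGB2HSV);Y=(hsv[...,0]>24)&(hsv[...,0]<36)&(hsv[...,1]>130)
b=np.zeros(Y.shape,bool);b[150:190,330:380]=1;v,u=np.nonzero(Y&b&(P[...,2]>.17));W=ray("scene",np.c_[u,v],.1965)[:,:2];print("strip",W.mean(0),cv2.minAreaRect(W.astype(np.float32)),len(W))
# blue edges right: blue +y end far corner & -y end near
B=(hsv[...,0]>100)&(hsv[...,0]<135)&(hsv[...,1]>90)&(abs(P[...,2]-.072)<.008);Q=P[B];print("blue y range",np.percentile(Q[:,1],[1,99]).round(4),"x",np.percentile(Q[:,0],[1,99]).round(4))
G=(P[...,2]>.188)&(P[...,2]<.2)&(hsv[...,1]<90)&(P[...,0]>.56)&(P[...,0]<.7)&(P[...,1]>.1)&(P[...,1]<.4);Q=P[G];print("grey y",np.percentile(Q[:,1],[1,99]).round(4),"x",np.percentile(Q[:,0],[1,99]).round(4))
```

```text
t 16.6 pos [0.5487 0.2545 0.1995] yaw 91.1 F [ 0.4 -0.1 -3. ] w 9.9
shift [-2.   0.3 54. ] twist 0.17 dist 54.0
strip [nan nan] ((0.0, 0.0), (0.0, 0.0), 0.0) 0
blue y range [-0.7289  0.7474] x [0.4112 0.838 ]
grey y [0.1584 0.356 ] x [0.5658 0.6928]<stdin>:5: RuntimeWarning: Mean of empty slice.
  ret = um.true_divide(
```

View pics/s14.png

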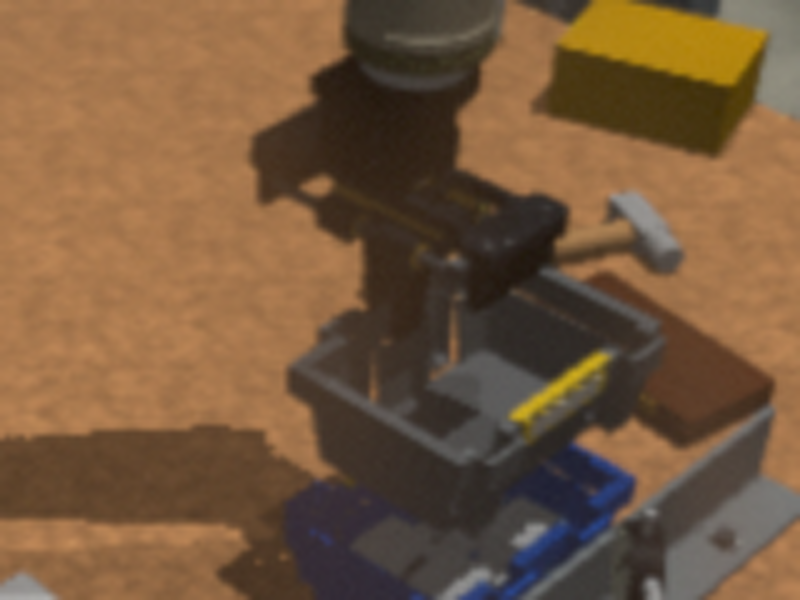

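Run:
```python
from h import *
f=np.load("pics/s8.npz");p,d=f["p"],f["d"];P=cloud("scene",d);hsv=cv2.cvtColor(p,cv2.COLOR_RGB2HSV)
b=(P[...,2]>.066)&(P[...,2]<.082)&(P[...,0]>.5)&(P[...,0]<.72)&(P[...,1]>.1)&(P[...,1]<.4)&(hsv[...,0]>100)&(hsv[...,0]<135)&(hsv[...,1]>80)
Q=P[b];print(np.percentile(Q[:,1],[1,99]),np.percentile(Q[:,0],[1,99]),cv2.minAreaRect(Q[:,:2].astype(np.float32)))
Y=(hsv[...,0]>22)&(hsv[...,0]<36)&(hsv[...,1]>130)&(P[...,0]>.5)&(P[...,0]<.6)&(P[...,1]>.1)&(P[...,1]<.4)&(P[...,2]>.05);print("bl strip",P[Y].mean(0),Y.sum(), np.percentile(P[Y][:,1],[1,99]))
p,d=ctrl.grab_frame("scene");P=cloud("scene",d);hsv=cv2.cvtColor(p,cv2.COLOR_RGB2HSV)
Y=(hsv[...,0]>22)&(hsv[...,0]<36)&(hsv[...,1]>130)&(P[...,0]>.6)&(P[...,0]<.75)&(P[...,1]>.1)&(P[...,1]<.4)&(P[...,2]>.15);print("gr strip",P[Y].mean(0),Y.sum(), np.percentile(P[Y][:,1],[1,99]))
b=(P[...,2]>.188)&(P[...,2]<.203)&(P[...,0]>.5)&(P[...,0]<.72)&(P[...,1]>.1)&(P[...,1]<.4)&((P[...,1]<.21)|(P[...,1]>.31))
Q=P[b];print(np.percentile(Q[:,1],[1,99]),np.percentile(Q[:,0],[1,99]),cv2.minAreaRect(Q[:,:2].astype(np.float32)))
to(.549,.2525,.1455,90.9)
```

```text
[0.15791756 0.35397111] [0.54004743 0.69796813] ((0.6192404627799988, 0.2553452253341675), (0.15870855748653412, 0.199110209941864), 0.6412739157676697)
bl strip [0.55474213 0.26617309 0.07612438] 24 [0.23374898 0.2967585 ]
gr strip [0.67489924 0.26056989 0.19417648] 81 [0.21520311 0.34264647]
[0.1571878  0.35627404] [0.53604872 0.69240509] ((0.6125038862228394, 0.25666943192481995), (0.16022872924804688, 0.20031972229480743), 0.9439573884010315)
t 16.7 pos [0.5488 0.2539 0.1994] yaw 91.0 F [-0.   1.2 -3. ] w 9.6
shift [-1.4  0.2 53.9] twist 0.12 dist 54.0
```

>>> {"name": "move_arm", "arguments": {"translation": [[-0.5, 2, 10], [-1, 3, 22], [-1, 3, 34], [-1, 3, 42], [-1, 3, 46]], "twist": [0, 0, 0, 0, 0], "claw": [0, 0, 0, 0, 0]}}

```text
clock: 17.2
position: [0.5514, 0.2527, 0.1521]
orientation: [-2.201, -2.241, 0.002]
force: [0.6, -0.1, -1.9]
width: 0.0092
```

Run:
```python
from h import *
to(.552,.253,.1455,90.9)
p,d=ctrl.grab_frame("scene");P=cloud("scene",d);crop("scene",p,(280,110,400,200),6.6,"s15.png")
```

```text
t 17.2 pos [0.5514 0.2527 0.1521] yaw 91.0 F [ 0.6 -0.1 -1.9] w 9.2
shift [0.3 0.6 6.6] twist 0.12 dist 7.0
```

View pics/s15.png

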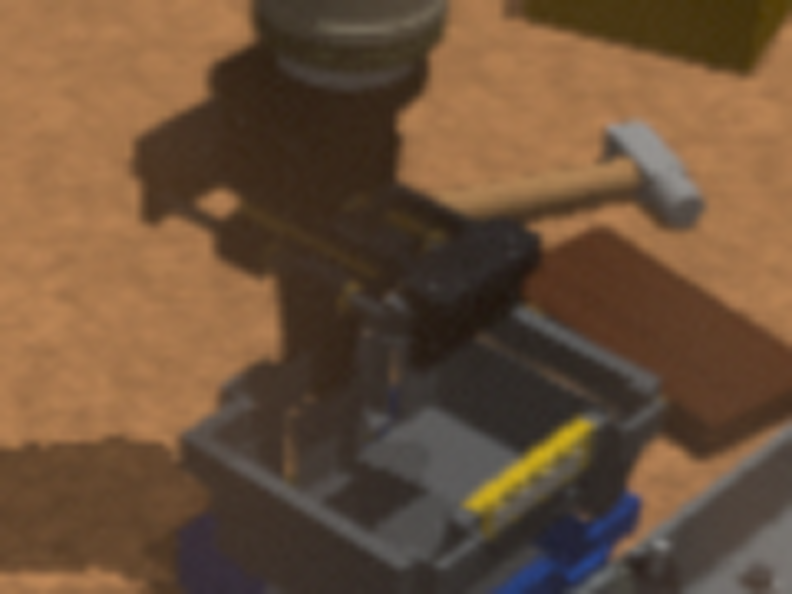

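>>> {"name": "move_arm", "arguments": {"translation": [[0, 0, 2], [0, 0, 4], [0, 0, 6], [0, 0, 7]], "twist": [0, 0, 0, 0], "claw": [0, 0, 0, 0]}}

```text
clock: 17.65
position: [0.5519, 0.253, 0.1465]
orientation: [2.201, 2.241, 0.0]
force: [-1.6, 0.8, -3.0]
width: 0.0092
```

>>> {"name": "move_arm", "arguments": {"translation": [[0, 0, 1], [0, 0, 2], [0, 0, 3], [0, 0, 3]], "twist": [0, 0, 0, 0], "claw": [0, 0, 0, 0]}}

```text
clock: 18.05
position: [0.5519, 0.2532, 0.1456]
orientation: [2.201, 2.24, 0.0]
force: [-7.4, -5.4, 15.2]
width: 0.0092
```

>>> {"name": "move_arm", "arguments": {"translation": [[0, 0, -2], [0, 0, -2.5]], "twist": [0, 0], "claw": [0, 0]}}

```text
clock: 18.25
position: [0.552, 0.2531, 0.1463]
orientation: [2.201, 2.241, 0.001]
force: [-0.0, 0.7, -2.9]
width: 0.0094
```

```bash
cat > stk.py <<'E'
from h import *
def stk(tag):
    p,d=ctrl.grab_frame("scene");P=cloud("scene",d);crop("scene",p,(280,110,400,200),6.6,f"s{tag}.png");hsv=cv2.cvtColor(p,cv2.COLOR_RGB2HSV)
    b=(P[...,2]>.132)&(P[...,2]<.152)&(P[...,0]>.5)&(P[...,0]<.75)&(P[...,1]>.1)&(P[...,1]<.4)&((P[...,1]<.21)|(P[...,1]>.31))
    Q=P[b];print(np.percentile(Q[:,1],[1,99]),np.percentile(Q[:,0],[1,99]),cv2.minAreaRect(Q[:,:2].astype(np.float32)))
    E=P.reshape(-1,3)
    for nm,lo,hi in (("near",.155,.175),("far",.33,.36)):
        m=(E[:,1]>lo)&(E[:,1]<hi)&(E[:,0]>.53)&(E[:,0]<.7)&(E[:,2]>.1)&(E[:,2]<.17);F=E[m]
        print(nm,[np.percentile(F[(F[:,0]>a)&(F[:,0]<a+.03)][:,2],90).round(4) for a in (.55,.58,.61,.64,.67) if ((F[:,0]>a)&(F[:,0]<a+.03)).sum()>5])
E
python3 - <<'E'
from stk import *
to(.552,.253,.1455,90.9);stk(16)
E
```

```text
t 18.25 pos [0.552  0.2531 0.1463] yaw 91.0 F [-0.   0.7 -2.9] w 9.4
shift [-0.1 -0.   0.8] twist 0.12 dist 1.0
[0.15595942 0.35358121] [0.54034784 0.69636442] ((0.616629958152771, 0.25564342737197876), (0.15838387608528137, 0.20076008141040802), 1.0229072570800781)
near [np.float64(0.1434), np.float64(0.1429), np.float64(0.1431), np.float64(0.1428), np.float64(0.1432)]
far [np.float64(0.1117), np.float64(0.1403), np.float64(0.1428), np.float64(0.1422), np.float64(0.1434)]
```

View pics/s16.png

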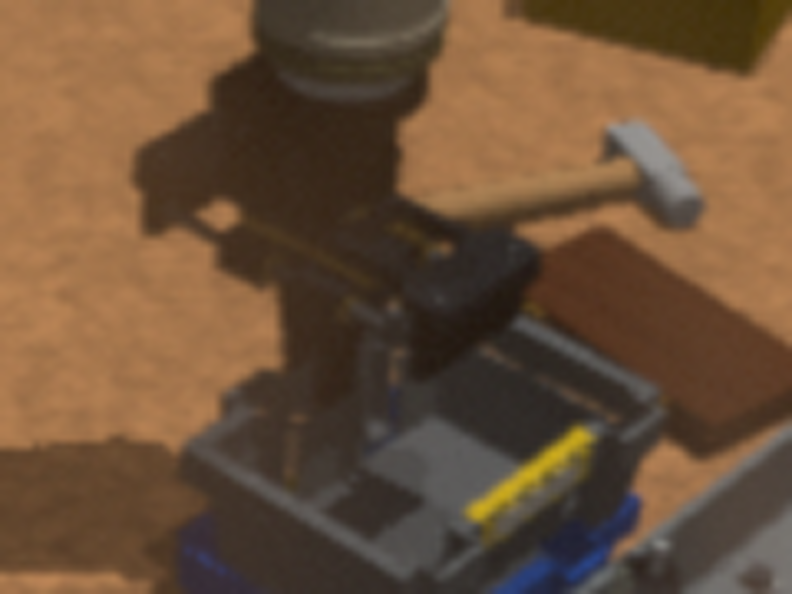

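>>> {"name": "move_arm", "arguments": {"translation": [[0, 0, 0], [0, 0, 0], [0, 0, 0], [0, 0, -20], [0, 0, -50]], "twist": [0, 0, 0, 0, 0], "claw": [30, 30, 30, 30, 35]}}

```text
clock: 18.8
position: [0.5512, 0.2524, 0.1952]
orientation: [-2.201, -2.24, 0.004]
force: [0.6, -1.3, -0.2]
width: 0.032
```

Run:
```python
from stk import *
to(.457,.0037,.14,0);stk(17);print(ctrl.sense()["q"].round(2))
```

```text
t 18.8 pos [0.5512 0.2524 0.1952] yaw 91.0 F [ 0.6 -1.3 -0.2] w 32.0
shift [-247.   -98.5   55.7] twist 91.02 dist 272.0
[0.15619855 0.35357063] [0.53927597 0.69613429] ((0.6160284876823425, 0.255435973405838), (0.16061174869537354, 0.19931171834468842), 1.2517250776290894)
near [np.float64(0.1425), np.float64(0.1424), np.float64(0.1422), np.float64(0.1423), np.float64(0.143)]
far [np.float64(0.1422), np.float64(0.1415), np.float64(0.1418), np.float64(0.1425), np.float64(0.1434)]
[ 0.31  0.56 -1.12  1.53  0.51  1.37 -0.83]
```

View pics/s17.png

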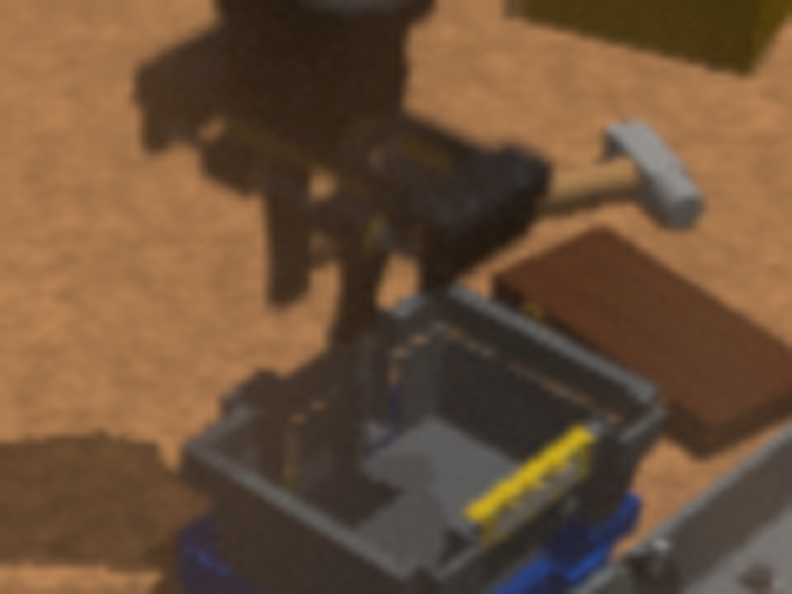

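>>> {"name": "move_arm", "arguments": {"translation": [[-40, -15, -5], [-85, -34, -5], [-130, -52, -5], [-172, -69, -5], [-214, -86, 5]], "twist": [0, 1, 2, 2, 2], "claw": [35, 50, 68, 68, 68], "newtons": 30}}

```text
clock: 19.35
position: [0.4704, 0.0382, 0.192]
orientation: [2.239, 2.201, 0.002]
force: [0.6, -1.0, 0.2]
width: 0.0596
```

>>> {"name": "move_arm", "arguments": {"translation": [[-30, -12, 20], [-34, -12, 50], [-34, -12, 60]], "twist": [0, 0, 0], "claw": [68, 68, 68]}}

```text
clock: 19.65
position: [0.4566, 0.0034, 0.1296]
orientation: [-2.244, -2.197, 0.003]
force: [-0.8, 0.5, 0.1]
width: 0.0673
```

Run:
```python
from h import *
p,d=ctrl.grab_frame("scene");crop("scene",p,(190,150,310,240),6.6,"s18.png");np.savez("pics/s18.npz",p=p,d=d)
to(.457,.0037,.042,88.6);print(ctrl.sense()["q"].round(2))
P=cloud("scene",d)
b=(P[...,2]>.037)&(P[...,2]<.05)&(abs(P[...,0]-.457)<.04)&(abs(P[...,1])<.04);print(P[b].mean(0),b.sum(),cv2.minAreaRect(P[b][:,:2].astype(np.float32)))
```

```text
t 19.7 pos [0.4567 0.0053 0.1295] yaw 89.0 F [-1.4 -0.8 -1.4] w 67.7
shift [-1.6  0.6 87.4] twist 0.38 dist 87.0
[ 1.06  0.28 -1.27  1.98  0.3   1.1  -0.36]
[0.46430562 0.00486282 0.04137367] 125 ((0.46235090494155884, 0.0057878997176885605), (0.04159139469265938, 0.04537293314933777), 85.11920166015625)
```

View pics/s18.png

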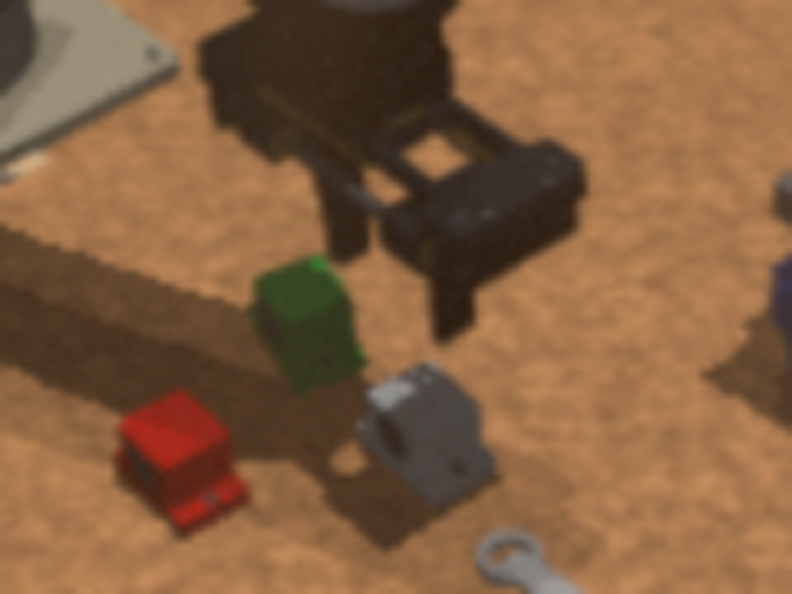

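>>> {"name": "move_arm", "arguments": {"translation": [[-1, 2, 30], [-1, 2, 60], [-1, 2, 82], [-1, 2, 87], [-1, 2, 87]], "twist": [0, 0, 0, 0, 0], "claw": [68, 68, 68, 68, 30]}}

```text
clock: 20.2
position: [0.4603, 0.0062, 0.0452]
orientation: [-2.237, -2.205, -0.001]
force: [-0.5, -0.5, -0.1]
width: 0.0648
```

>>> {"name": "move_arm", "arguments": {"translation": [[0, 0, 0], [0, 0, 0], [0, 0, 0]], "twist": [0, 0, 0], "claw": [30, 30, 30]}}

```text
clock: 20.5
position: [0.4606, 0.0045, 0.0455]
orientation: [2.239, 2.201, 0.001]
force: [-0.7, 0.4, 6.8]
width: 0.0444
```

Run:
```python
from h import *
to(.457,.0037,.042,88.6)
p,d=ctrl.grab_frame("scene");crop("scene",p,(190,150,310,240),6.6,"s19.png")
```

```text
t 20.5 pos [0.4606 0.0045 0.0455] yaw 89.0 F [-0.7  0.4  6.8] w 44.4
shift [-0.8 -3.6  3.5] twist 0.41 dist 5.0
```

View pics/s19.png

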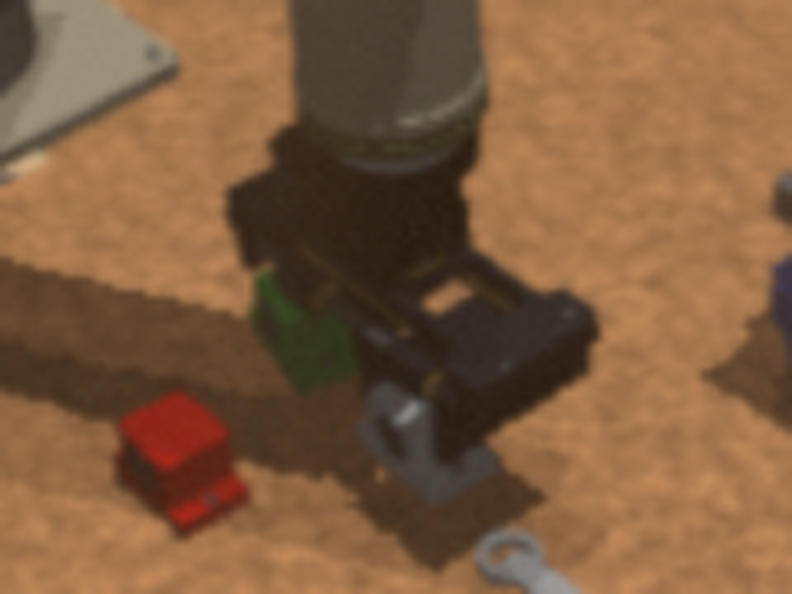

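>>> {"name": "move_arm", "arguments": {"translation": [[0, 0, -15], [0, 0, -50], [0, 0, -95], [20, 12, -140], [55, 33, -175]], "twist": [0, 0, 0, 0, 0], "claw": [30, 30, 30, 30, 30]}}

```text
clock: 21.05
position: [0.4925, 0.0539, 0.2195]
orientation: [2.244, 2.193, -0.001]
force: [0.9, -0.0, -0.7]
width: 0.0444
```

Run:
```python
from h import *
to(.614,.254,.225,90.9);print(ctrl.sense()["q"].round(2))
```

```text
t 21.05 pos [0.4925 0.0539 0.2195] yaw 88.7 F [ 0.9 -0.  -0.7] w 44.4
shift [202.8 116.9  -5.9] twist -2.21 dist 234.0
[ 0.95  0.27 -1.3   1.78  0.28  1.29 -0.43]
```

>>> {"name": "move_arm", "arguments": {"translation": [[38, 22, -2], [76, 44, -4], [114, 66, -6], [152, 88, -6], [182, 105, -6]], "twist": [-0.5, -1, -1.5, -2, -2], "claw": [30, 30, 30, 30, 30]}}

```text
clock: 21.55
position: [0.6007, 0.2385, 0.2222]
orientation: [-2.2, -2.242, 0.0]
force: [0.6, 0.1, -0.9]
width: 0.044
```

>>> {"name": "move_arm", "arguments": {"translation": [[14, 6, 0], [14, 6, 0], [14, 6, 0]], "twist": [0, 0, 0], "claw": [30, 30, 30]}}

```text
clock: 21.85
position: [0.6056, 0.2502, 0.2225]
orientation: [-2.201, -2.241, 0.001]
force: [-0.8, -0.5, -2.0]
width: 0.044
```

Run:
```python
from h import *
p,d=ctrl.grab_frame("scene");crop("scene",p,(280,80,400,170),6.6,"s20.png")
to(.614,.254,.1155,90.9);print(ctrl.sense()["q"].round(2))
```

```text
t 21.9 pos [0.6059 0.2494 0.2227] yaw 91.0 F [ 0.2 -0.4 -0.6] w 43.8
shift [  4.5   8.2 107.2] twist 0.08 dist 108.0
[ 0.25  0.64 -1.09  1.36  0.56  1.46 -0.79]
```

View pics/s20.png

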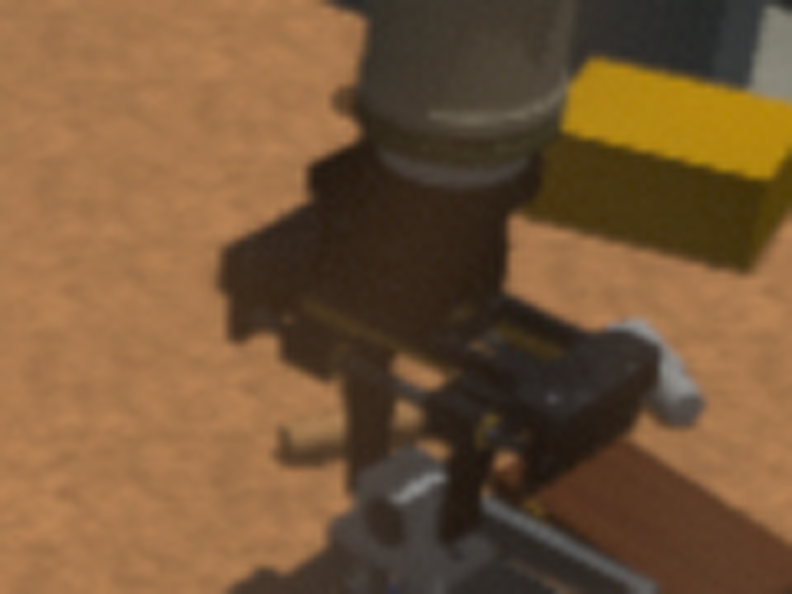

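>>> {"name": "move_arm", "arguments": {"translation": [[2, 4, 0], [4, 8, 15], [4, 8.5, 40], [4, 8.5, 65], [4, 8.5, 85]], "twist": [0, 0, 0, 0, 0], "claw": [30, 30, 30, 30, 30]}}

```text
clock: 22.4
position: [0.6141, 0.2535, 0.135]
orientation: [-2.202, -2.24, 0.002]
force: [0.7, -0.4, -1.8]
width: 0.0442
```

Run:
```python
from h import *
p,d=ctrl.grab_frame("scene");crop("scene",p,(280,100,400,190),6.6,"s21.png")
to(.6145,.254,.117,90.9)
```

```text
t 22.45 pos [0.6131 0.2526 0.1318] yaw 91.0 F [-1.1 -0.8 -4.5] w 43.9
shift [ 1.4  1.5 14.7] twist 0.09 dist 15.0
```

View pics/s21.png

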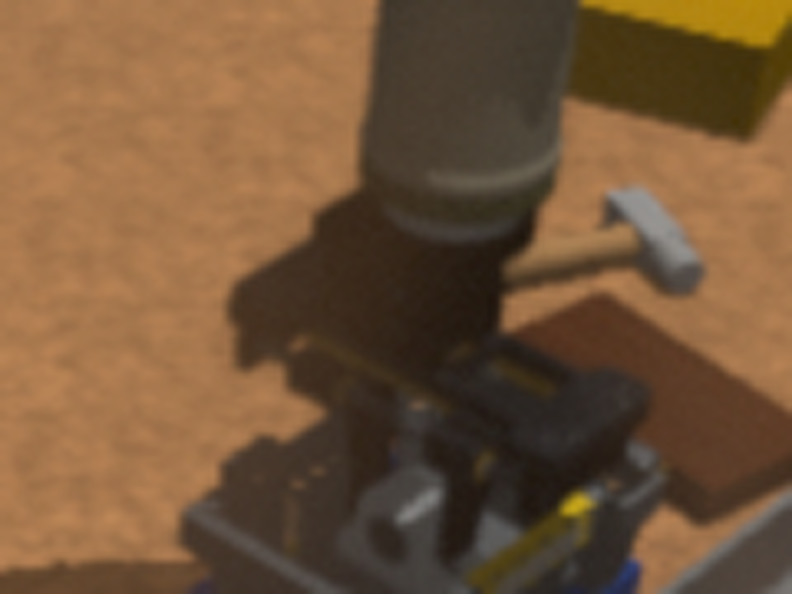

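>>> {"name": "move_arm", "arguments": {"translation": [[0, 0, 4], [0, 0, 8], [0, 0, 10], [0, 0, 12]], "twist": [0, 0, 0, 0], "claw": [30, 30, 30, 30]}}

```text
clock: 22.85
position: [0.6146, 0.2548, 0.1263]
orientation: [2.201, 2.241, 0.002]
force: [-0.5, 0.4, -1.4]
width: 0.0438
```

>>> {"name": "move_arm", "arguments": {"translation": [[0, 0, 1], [0, 0, 2], [0, 0, 2]], "twist": [0, 0, 0], "claw": [30, 30, 30]}}

```text
clock: 23.15
position: [0.6143, 0.2546, 0.1238]
orientation: [2.201, 2.241, 0.0]
force: [0.6, -0.2, -1.5]
width: 0.0438
```

>>> {"name": "move_arm", "arguments": {"translation": [[0, 0, 2], [0, 0, 4], [0, 0, 5], [0, 0, 5]], "twist": [0, 0, 0, 0], "claw": [30, 30, 30, 30]}}

```text
clock: 23.55
position: [0.6142, 0.2545, 0.1184]
orientation: [-2.201, -2.241, 0.0]
force: [-0.6, -0.4, -1.4]
width: 0.0434
```

>>> {"name": "move_arm", "arguments": {"translation": [[0, 0, 1], [0, 0, 2], [0, 0, 2]], "twist": [0, 0, 0], "claw": [30, 30, 30]}}

```text
clock: 23.85
position: [0.6143, 0.2547, 0.1168]
orientation: [2.201, 2.241, 0.0]
force: [0.5, -0.3, -1.6]
width: 0.0439
```

>>> {"name": "move_arm", "arguments": {"translation": [[0, 0, 1], [0, 0, 2], [0, 0, 2]], "twist": [0, 0, 0], "claw": [30, 30, 30]}}

```text
clock: 24.15
position: [0.6147, 0.2549, 0.1165]
orientation: [2.201, 2.24, 0.002]
force: [-3.6, -2.4, 11.5]
width: 0.0439
```

>>> {"name": "move_arm", "arguments": {"translation": [[0, 0, -1.5], [0, 0, -1.5], [0, 0, -1.5], [0, 0, -1.5], [0, 0, -15]], "twist": [0, 0, 0, 0, 0], "claw": [44, 52, 56, 56, 56]}}

```text
clock: 24.65
position: [0.6135, 0.2539, 0.1283]
orientation: [-2.201, -2.241, 0.004]
force: [0.5, -1.0, -0.5]
width: 0.0552
```

>>> {"name": "move_arm", "arguments": {"translation": [[0, 0, -30], [0, 0, -70], [-30, -10, -100], [-75, -25, -100], [-120, -40, -100]], "twist": [0, 0, 0, 0, 0], "claw": [56, 56, 56, 56, 56]}}

```text
clock: 25.15
position: [0.5761, 0.1338, 0.2315]
orientation: [2.199, 2.242, 0.003]
force: [0.8, -1.2, 0.6]
width: 0.0559
```

>>> {"name": "move_arm", "arguments": {"translation": [[-45, -15, 0], [-90, -30, 0], [-135, -45, 0], [-180, -60, 0], [-220, -70, 0]], "twist": [0, 0, 0, 0, 0], "claw": [56, 56, 56, 56, 56]}}

```text
clock: 25.65
position: [0.5094, -0.0894, 0.2305]
orientation: [2.201, 2.24, -0.001]
force: [1.0, 0.1, 0.4]
width: 0.0562
```

Run:
```python
from stk import *
stk(22)
p,d=ctrl.grab_frame("top");cv2.imwrite("pics/t22.png",p[:,:,::-1]);crop("top",p,(170,150,270,225),8,"t22c.png");P=cloud("top",d);hsv=cv2.cvtColor(p,cv2.COLOR_RGB2HSV)
X,r=rimrect("top",p,d,(190,160,262,235),.125,.16,.1425);print("grey top",r,len(X))
b=(P[...,2]>.105)&(P[...,2]<.122)&(abs(P[...,0]-.614)<.05)&(abs(P[...,1]-.254)<.05);print("housing top",P[b].mean(0),b.sum())
```

```text
[0.15644326 0.35334149] [0.53970848 0.69665453] ((0.616017758846283, 0.25578656792640686), (0.16048966348171234, 0.19919705390930176), 1.444380521774292)
near [np.float64(0.1431), np.float64(0.1429), np.float64(0.1428), np.float64(0.1424), np.float64(0.1425)]
far [np.float64(0.1423), np.float64(0.1426), np.float64(0.1422), np.float64(0.1428), np.float64(0.1431)]
grey top ((0.6099387407302856, 0.25252124667167664), (0.1602938026189804, 0.19737471640110016), 0.28886735439300537) 598
housing top [0.61157904 0.25332181 0.11226344] 128
```

View pics/s22.png

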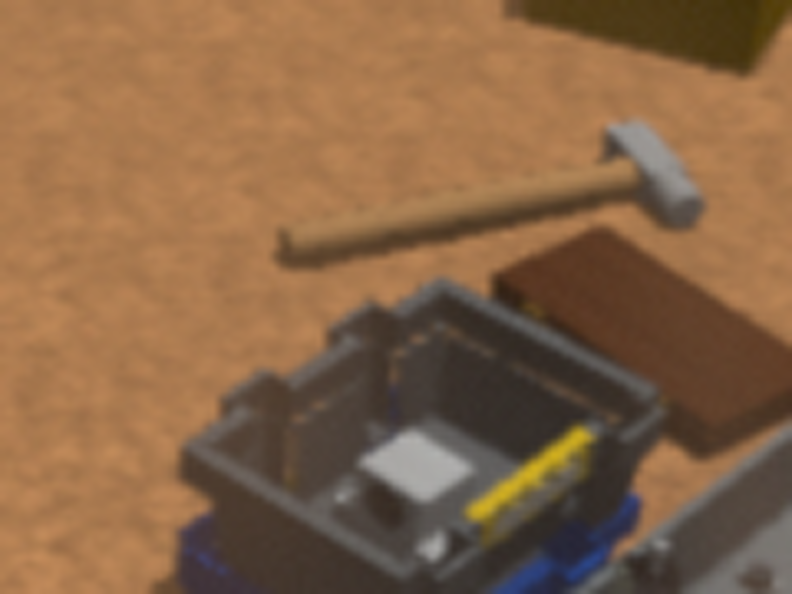

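View pics/t22c.png

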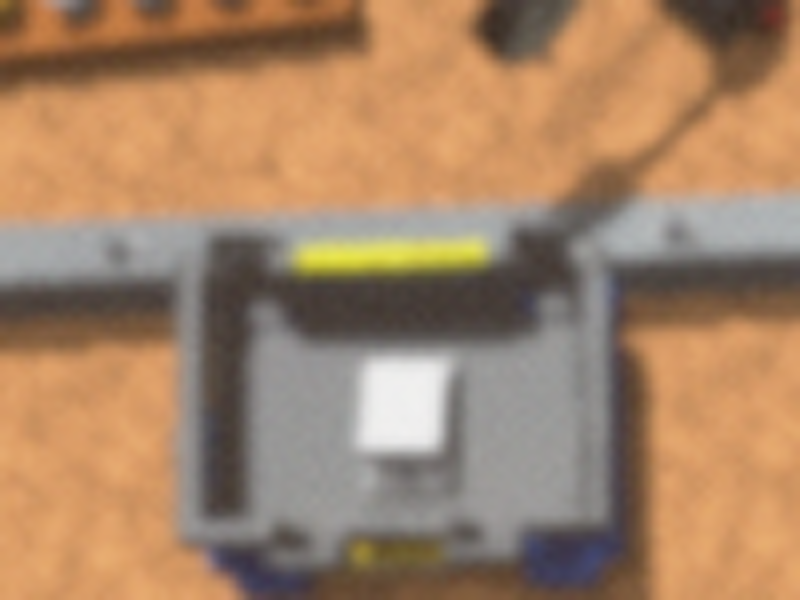

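View pics/t22.png

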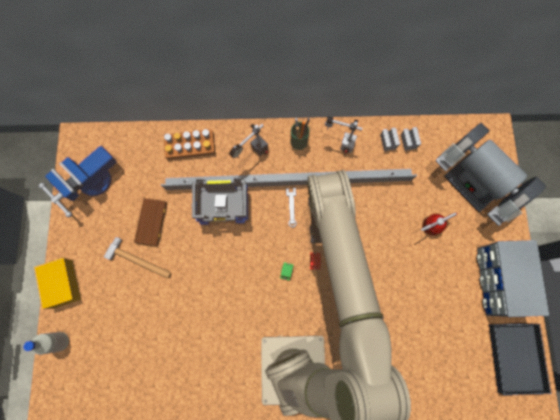

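Run:
```python
from h import *
def bl(p,d,tag):
    hsv=cv2.cvtColor(p,cv2.COLOR_RGB2HSV);Y=(hsv[...,0]>20)&(hsv[...,0]<36)&(hsv[...,1]>150)
    b=np.zeros(Y.shape,bool);b[212:226,190:255]=1;v,u=np.nonzero(Y&b)
    W=ray("top",np.c_[u,v],.075);print(tag,"strip x",np.percentile(W[:,0],[5,50,95]).round(4),"y",np.percentile(W[:,1],[2,98]).round(4),len(W))
    B=(hsv[...,0]>100)&(hsv[...,0]<135)&(hsv[...,1]>120)&(hsv[...,2]>60);b[:]=0;b[205:235,190:255]=1
    v,u=np.nonzero(B&b);W=ray("top",np.c_[u,v],.075)
    L=W[W[:,1]>.30];R=W[W[:,1]<.20];print("  rib low edges L",np.percentile(L[:,0],[2,10]).round(4),"R",np.percentile(R[:,0],[2,10]).round(4), "y",np.percentile(W[:,1],[1,99]).round(4))
f=np.load("pics/t9.npz");bl(f["p"],f["d"],"after push")
p,d=ctrl.grab_frame("top");bl(p,d,"now")
crop("top",p,(185,165,260,240),8,"t23.png");crop("top",f["p"],(185,165,260,240),8,"t9c.png")
```

```text
after push strip x [0.5468 0.5494 0.5544] y [0.217  0.2886] 30
  rib low edges L [0.5353 0.5387] R [0.5379 0.5418] y [0.1565 0.3463]
now strip x [0.548  0.5481 0.5516] y [0.2737 0.2773] 3Traceback (most recent call last):
  File "<stdin>", line 10, in <module>
  File "<stdin>", line 8, in bl
    return _quantile_unchecked(
        a, q, axis, out, overwrite_input, method, keepdims, weights)
    return _ureduce(a,
                    func=_quantile_ureduce_func,
    ...<5 lines>...
                    overwrite_input=overwrite_input,
                    method=method)
    r = func(a, **kwargs)
    result = _quantile(arr,
                       quantiles=q,
    ...<2 lines>...
                       out=out,
                       weights=wgt)
    slices_having_nans = np.isnan(arr[-1, ...])
                                  ~~~^^^^^^^^^
IndexError: index -1 is out of bounds for axis 0 with size 0
```

Run:
```python
from h import *
f=np.load("pics/t9.npz");p2,d=ctrl.grab_frame("top")
a=[cv2.resize(q[165:240,185:260,::-1],None,fx=5,fy=5,interpolation=cv2.INTER_CUBIC) for q in (f["p"],p2)]
cv2.imwrite("pics/cmp.png",np.hstack(a))
```

```text
(no output)
```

View pics/cmp.png

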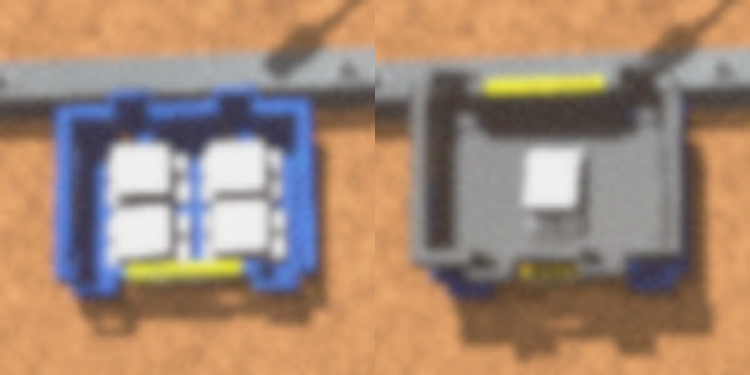

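Run:
```python
from h import *
f=np.load("pics/s8.npz")["p"];p,d=ctrl.grab_frame("scene")
a=[cv2.resize(q[160:230,295:385,::-1],None,fx=4.4,fy=4.4,interpolation=cv2.INTER_CUBIC) for q in (f,p)]
cv2.imwrite("pics/cmp2.png",np.hstack(a))
for q in (f,p):
    h=cv2.cvtColor(q,cv2.COLOR_RGB2HSV);B=(h[...,0]>105)&(h[...,0]<135)&(h[...,1]>110)&(h[...,2]>40)
    b=np.zeros(B.shape,bool);b[160:230,300:380]=1;v,u=np.nonzero(B&b);print("left",u.min(),"right",u.max(),"low",v.max(),"corner row at right",v[u>=u.max()-1].mean(), "left row",v[u<=u.min()+1].mean())
s=ctrl.sense();print(s["force"].round(1),s["width"])
```

```text
left 308 right 375 low 213 corner row at right 186.28571428571428 left row 193.5
left 336 right 375 low 213 corner row at right 187.0 left row 212.0
[0.2 0.6 0.9] 0.05593051384829507
```

View pics/cmp2.png

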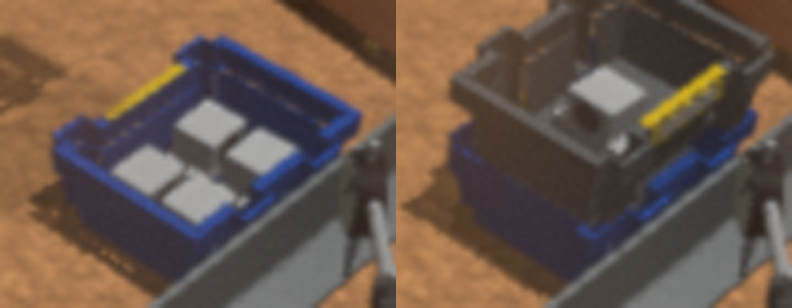

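```bash
python3 -c "
from cell import ctrl
print(ctrl.finish_job(), ctrl.sense()['clock'])"
```

```text
the job is handed in; nothing more can be done
the job is handed in; nothing more can be done
```

The job is handed in, at about 26 s of the 72 s allowed; no verdict came back.

**What I did**
- I gripped the blue tote's end skirt and swung the tote 166° on the bench until its card side faced the robot. Then I slid it towards the rail and pushed it flush with two fingers on the card side; the force rose to 15 N at contact.
- I lifted the grey tote by its plain side, set it down with the card side opposite to the blue one's, and stood the silver housing in it. The gripper is open and clear.

**What the last checks showed**
- **Grey tote:** it is level, with its rim at 142–143 mm, so its underside is about 67.5 mm above the blue one's. In the scene camera its centre is within about 3 mm of the blue tote's.
- **Last housing:** its top averages 112 mm high, about what is expected on the grey tote's floor, and it stands within 2 mm of the tote's centre.
- **Blue tote:** its visible corners in the scene picture are within a pixel of where they were after the push.
- **Packed housings:** they stood upright before stacking; they cannot be seen under the grey tote now.
- **Bystanders:** the oil can, tools and gauge case look unmoved in the pictures, but I did not measure them.

**What disagreed**
- The two cameras put the blue tote's x about 7 mm apart (0.612 and 0.619 m). I set the grey tote down between the two.
- I could not push the blue tote against the rail again once stacked, because the gripper's body would have hit the grey one. That it is flush rests on the push force and the pictures.

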